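# Lock the casting with the square key

## Robot

A 6-joint arm with a two-finger parallel gripper is mounted at the origin on the work surface. World frame = base frame: x ahead of the robot, y to its left, z up, the work surface at z = 0. Lengths are in mm, angles in degrees, forces in N, time in s.
With the tool pointing down it reaches from about 350 to 850 mm from the base axis. Payload 8.1 kg.
Tool frame: the origin (TCP) lies at the very end of the fingers, on their centre line; the grasp point (between the pads) lies 19 mm behind it (pinch_z is the z of the grasp point in the tool frame, in mm); z points along the fingers, y is the direction in which the jaws open and shut (so a half turn about z gives the same grasp; the last joint's range is limited). The gripper opens to 85 mm and grips with 20 to 120 N. Pads are 22 mm wide; open, the fingers measure 114 mm over their backs; the gripper's body (76 mm by 85 mm) begins 54 mm behind the grasp point. The pads swing forward as they close: fully open they stand 13 mm farther back than shut.
Start: joints at [-77.888, 7.471, 85.268, -0, 87.261, -4.893], TCP at [175.497, -573.765, 231.292] pointing down, gripper open.
Joint ranges: [-169.43, 169.43], [-51.17, 129.36], [1.28, 143.12], [-76.62, 256.62], [0, 156.53], [-152.29, 152.29]. Speed limits (degrees/s): [136.94, 136.94, 159.86, 180, 180, 180].

## Interface

Orientations are given as [roll, pitch, yaw] about the fixed x, y, z axes, in that order (R = Rz(yaw) Ry(pitch) Rx(roll)).
In Python, from bench import * gives the robot as it stands.
- The arm moves only by the shell command python3 -m creep 'ROWS' [FORCE]. ROWS is a JSON object of lists of equal length, an entry for each row: "translation": the shift along the tool's x, y, z in mm, a list of three; "rotation": the turn, a rotation vector about the tool's x, y, z in rad, a list of three; "claw": the finger opening in mm, from 0 to 85.4. In form: {"translation": [[dx, dy, dz], ...], "rotation": [[ax, ay, az], ...], "claw": [claw, ...]}. A call has 1 to 10 rows; each row shifts and turns the commanded pose from where the row before left it, along the tool's axes as they then stand; what a row does not reach is not made up. A row lasts 1/10 s, in which the tool goes at most 50 mm and 8.59 degrees, less where a joint would pass 70% of its speed; a pose out of reach is approached as far as the arm can. A call is refused whole if a number of a shift passes 50 or a number of a turn 0.15, either way. A call with a gripper value outside its range is refused whole. The fingers move at their own pace and stop on an object; FORCE is the grip in N (left out, the last holds). Time passes only in rows, so rows that do not move let the fingers close. It gives the time, the measured TCP pose, the force and the opening at its end, in the units of the state.
- sense(): the state, without advancing time (a new reading comes with each control period).
- snapshot(name): name is "scene" or "side" or "wrist"; returns a dict with "frame" (400x640x3 uint8, red, green, blue), "intrinsics" (3x3 intrinsics, pixels), "dist" ([k1, k2, p1, p2, k3] as OpenCV has them; the pictures are not rectified), "extrinsics" (4x4, takes a point from camera to world coordinates). Camera axes: x right, y up, looking along -z (the intrinsics and any distortion apply to the point x, -y, -z); pixel columns grow to the right and rows downward; lengths in mm; the calibration is good to about 2 mm. A picture is of the moment at which its call begins. There is no depth.
- hand_in(): hands the job in, once; it reports no verdict.
The state is a dict: "time": time; "joint_pos": joint angles; "qd": joint speeds; "joint_efforts": joint torques, N m; "tool_pos": TCP position; "tcp_rot": TCP orientation; "ft_force": force on the tool from outside, world axes, zero at the start; "wrist_torque": the same for the moment, N m; "finger_gap": finger opening in mm.
Only numpy, scipy, OpenCV 4.12 (cv2) and the standard library are available. Lean on these libraries where they do the work, as an engineer would, in place of code of your own. Each camera call takes 0.05 s, during which the arm holds its last target.

## Task

Lock the casting in the blue clamping fixture: take the T-handled square key from its slanted green rest, push it straight down and fully home in the square socket at the bottom of the fixture's recess, then turn it clockwise (seen from above) until the red clamp bar has swung across the casting to its stop. Move the clamp only with the key; the upright green block is there to stand the key in while you change your grip, because only a grip from straight above on the cross-bar suits the recess. Leave the key standing in the socket, let go, and do not disturb the other things on the bench.

Things in the scene. Friction and masses are not known exactly. Their poses are not given: they have to be found in the camera images.
- key: loose T-key, about 0.35 kg: bright steel square shank 16 x 16 mm, 112 mm long, under an orange cross-bar 100 x 16 x 14 mm (key's y, x, z). Origin at the centre of the tip's end face; z runs from tip to handle; the bar lies along y and fills z = 112 to 126 mm; centre of mass near z = 80 mm. At the start it lies in the rest, slanting, bar level
- key_bar (a point): the centre of the key's cross-bar, 119 mm from the tip; same axes as the key
- rest: fixed slanted rest: green cradle on a dark 150 x 90 mm base; origin at table height. The shank lies along the rest's x, 40 degrees to level: tip low towards -x (its centre at x = -45, z = 34 mm), handle high towards +x, cross-bar level along y (centre x = 46, z = 110 mm). The key just lies in it and lifts straight up
- rest_pad (a point): middle of the rest's 92 mm wide pad under the cross-bar, on its surface. From there a rib only 12 mm wide runs down under the shank, whose sides are free, with room for fingers, from 36 mm above the tip up to the pad; the lowest 36 mm lie between two cheeks (31 mm over both)
- stand_mouth (a point): centre of the mouth of the upright green block's square hole, 56 mm above the table. The block is fixed, 74 x 74 mm, its sides along the point's x and y; the hole is 19 mm square with 5 mm bevel, 44 mm deep
- socket_floor (a point): centre of the floor of the brass square socket inside the fixture's recess, 28 mm above the table; its z is up, its x and y lie along the socket's sides and its x points along the red clamp bar; it turns with joint clamp. The socket is 18.2 mm square, 34 mm deep, with a 4 mm bevel at its mouth (62 mm above the table)
- socket_mouth (a point): centre of the brass socket's mouth, on the socket's axis, 34 mm above its floor; same axes
- clamp (a joint): angle of the brass socket with its red clamp bar (24 mm wide, reaching 128 mm from the axis, 38 to 55 mm above the table): 0 = open, bar along the fixture's x; grows clockwise seen from above; hard stop at 1.57, bar across the casting. Friction of about 0.3 N m holds it where it is left; the key has about 0.13 rad of play each way in the socket
- fixture: fixed clamping fixture; origin on the socket's axis at table height. Blue tower 96 x 96 mm, 122 mm tall, with a square recess 56 x 56 mm from its top down to the brass socket; aluminium base 120 mm in x, y = -175 to 60 mm; black casting, 37 mm tall, about y = -115 mm. With the key home the underside of its cross-bar is 140 mm above the table, 18 mm over the tower
- bottle: a bystander: white bottle, 52 mm wide, 170 mm tall; origin under its centre
- casting_a: a bystander: black stepped casting, 76 mm wide, 52 mm tall; origin under its centre
- casting_b: a bystander: black stepped casting, 76 mm wide, 44 mm tall; origin under its centre
- cap_a: a bystander: red cap, 42 mm wide, 30 mm tall; origin under its centre
- cap_b: a bystander: red cap, 42 mm wide, 30 mm tall; origin under its centre
- wrench: a bystander: steel wrench lying flat, 150 mm long along its x; origin under its centre
- shim_box: a bystander: cardboard box 70 x 45 x 28 mm; origin under its centre

How it is judged (in metres and radians):
On the way, in this order (a step that is already met when the one before it is completed fails the run):
1. the key stands fully home in the socket while the clamp is still open (z of key in the frame of socket_floor below 0.005 m and horizontal distance between key and socket_floor below 0.004 m and angle between key's own z axis and vertical below 0.13 rad and value of joint clamp below 0.6 rad), for 0.2 s.
2. the clamp is turned to its stop with the key home in the socket (z of key in the frame of socket_floor below 0.005 m and horizontal distance between key and socket_floor below 0.004 m and angle between key's own z axis and vertical below 0.13 rad and value of joint clamp above 1.4 rad), for 0.2 s.
At the end, for the whole second after the job is handed in: the key stands upright (within 0.13 rad) and at rest in the socket, its tip within 5 mm of the floor and 4 mm of the axis, and the clamp is turned to at least 1.4 rad of 1.57; the key is released (all of step 2 and linear speed of key below 0.02 m/s); the robot touches nothing.
It fails at once if the clamp is moved without the key in the socket (value of joint clamp above 0.5 rad and distance between key and socket_floor above 0.04 m).
It fails at once if another thing on the bench is pushed more than 40 mm or tipped over (distance of any of bottle, casting_a, casting_b, cap_a, cap_b, wrench, shim_box from where it was at the start of the episode above 0.04 m or angle between any of bottle, casting_a, casting_b, cap_a, cap_b, wrench, shim_box's own z axis and vertical above 0.6 rad).
It also fails if it takes over 70 s, if anything falls off the work surface, if the arm or the gripper's body presses on something with over 40 N, if the wrist force passes 120 N, or if a joint passes its speed limit or range.

## Working session

There is one attempt and no reset: what is moved stays moved. The work goes in short steps, Python scripts to look and compute and a shell command to move; the robot and the scene stay as the last step left them, time stands still between calls to the robot, and variables do not carry over. Pictures are saved under pics/ and viewed, and the job is handed in when it is done.

```bash
ls; mkdir -p pics; python3 - <<'E'
from bench import *
import cv2
s=sense();print(s)
for n in ["scene","side","wrist"]:
    d=snapshot(n);cv2.imwrite(f"pics/{n}0.png",d["frame"][:,:,::-1])
    print(n,d["intrinsics"],d["dist"],d["extrinsics"])
E
```

```text
pics
{'time': 0.0, 'joint_pos': array([-7.78870750e+01,  7.51532566e+00,  8.53285715e+01,  6.16996729e-04,
        8.72590434e+01, -4.89430890e+00]), 'qd': array([ 0.09804869, -0.01916506, -0.05136426, -0.02212132, -0.0430607 ,
        0.09311592]), 'joint_efforts': array([-1.82345084e-03, -5.69400537e+01, -5.00556993e+01, -4.48512310e-04,
        1.46819896e-02,  1.19047615e-05]), 'tool_pos': array([ 175.39701689, -573.23932594,  230.24891666]), 'tcp_rot': array([-1.79897487e+02, -9.39666300e-03,  1.70071954e+01]), 'ft_force': array([ 1.16663841, -0.36732161, -0.13571038]), 'wrist_torque': array([-0.04830419,  0.02354489, -0.01420628]), 'finger_gap': 85.30472272712596}
scene [[371.36259235   0.         317.90379548]
 [  0.         371.36259235 195.83808936]
 [  0.           0.           1.        ]] [-0.08675755  0.          0.          0.          0.        ] [[-5.07679598e-01 -6.60131559e-01  5.53613358e-01  1.05943467e+03]
 [ 8.61460589e-01 -3.79909045e-01  3.36978890e-01  3.51443695e+02]
 [-1.21276781e-02  6.47993397e-01  7.61549393e-01  8.43739041e+02]
 [ 0.00000000e+00  0.0000
[... 264 characters left out ...]
21e-01 -1.23555759e-01  4.03736900e+02]
 [-1.70886440e-01 -6.88198432e-01  7.05110447e-01  7.11490688e+02]
 [-1.78207019e-03  7.15851656e-01  6.98250121e-01  7.60482044e+02]
 [ 0.00000000e+00  0.00000000e+00  0.00000000e+00  1.00000000e+00]]
wrist [[312.59786071   0.         319.80187751]
 [  0.         312.59786071 199.49622193]
 [  0.           0.           1.        ]] [-0.0395556  0.         0.         0.         0.       ] [[ 2.92858857e-01  9.04556935e-01  3.09855518e-01  2.54205362e+02]
 [-9.56155300e-01  2.77344762e-01  9.40580973e-02 -5.49218165e+02]
 [-8.55900684e-04 -3.23815743e-01  9.46119777e-01  3.72997935e+02]
 [ 0.00000000e+00  0.00000000e+00  0.00000000e+00  1.00000000e+00]]
```

View pics/scene0.png

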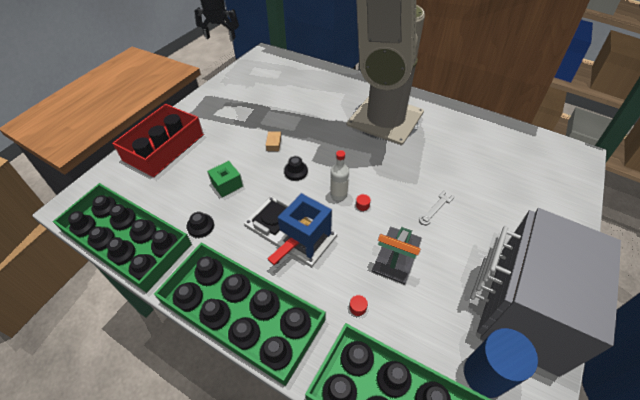

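View pics/side0.png

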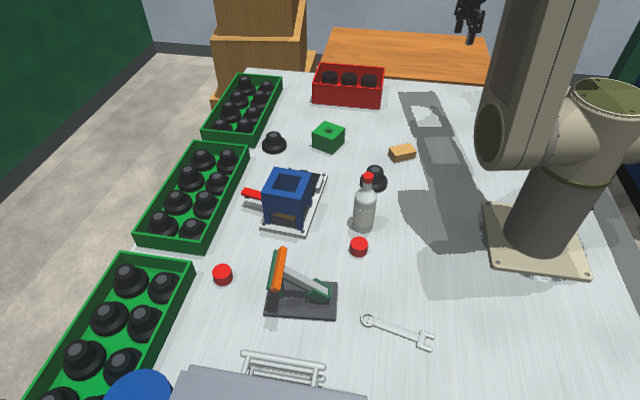

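View pics/wrist0.png

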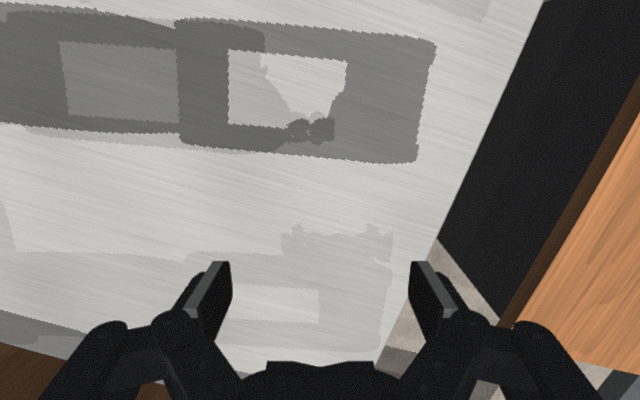

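The three views show the scene: the tower is at scene pixel (305,222), the stand at (225,178), the rest with the key at (398,250) and the red bar at (283,250). Next I'll zoom in and build a ray helper.

```bash
cat > h.py <<'E'
import numpy as np, cv2
from bench import *
def ray(d,uv):
    K=d["intrinsics"];p=cv2.undistortPoints(np.array(uv,float).reshape(-1,1,2),K,np.array(d["dist"],float)).reshape(-1,2)
    c=np.c_[p[:,0],-p[:,1],-np.ones(len(p))]
    E=d["extrinsics"];return E[:3,3],c@E[:3,:3].T
def onz(d,uv,z):
    o,r=ray(d,uv);return o+r*((z-o[2])/r[:,2])[:,None]
def proj(d,P):
    E=d["extrinsics"];c=(np.atleast_2d(P)-E[:3,3])@E[:3,:3]
    c=np.c_[c[:,0],-c[:,1],-c[:,2]]
    return cv2.projectPoints(c,np.zeros(3),np.zeros(3),d["intrinsics"],np.array(d["dist"],float))[0].reshape(-1,2)
def tri(d1,u1,d2,u2):
    o1,r1=ray(d1,[u1]);o2,r2=ray(d2,[u2]);r1=r1[0];r2=r2[0]
    A=np.c_[r1,-r2];t=np.linalg.lstsq(A,o2-o1,rcond=None)[0]
    a=o1+r1*t[0];b=o2+r2*t[1];return (a+b)/2,np.linalg.norm(a-b)
def crop(d,c,w,h,s,name):
    x,y=c;f=d["frame"][y:y+h,x:x+w,::-1]
    cv2.imwrite("pics/"+name,cv2.resize(f,None,fx=s,fy=s,interpolation=cv2.INTER_CUBIC))
E
python3 - <<'E'
from h import *
a=snapshot("scene");b=snapshot("side")
crop(a,(200,140),240,150,3.3,"a1.png");crop(b,(220,110),180,220,2.7,"b1.png")
E
```

```text
(no output)
```

View pics/a1.png

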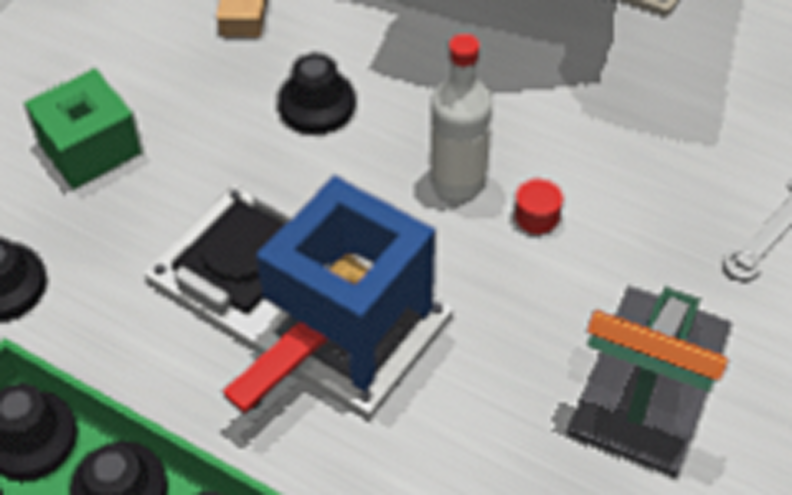

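View pics/b1.png

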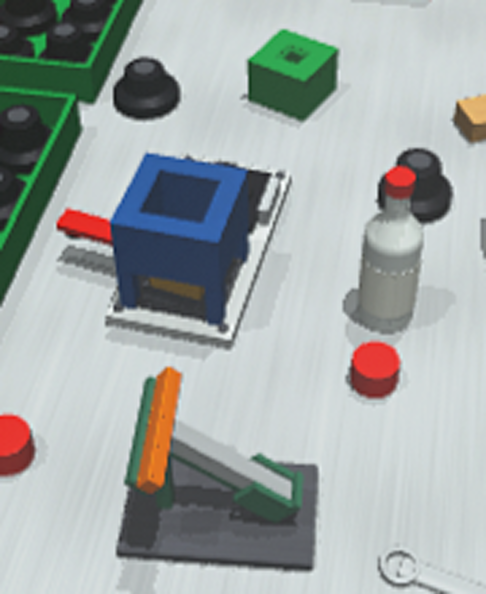

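Crops: in the scene view the tower top has corners near (335,177), (435,232), (362,313) and (258,253) in crop pixels. The key's orange bar is at (655,345), and the stand hole at (78,108). I'll segment the faces next.

```bash
python3 - <<'E'
from h import *
D={n:snapshot(n) for n in("scene","side")}
def comp(m):
    n,l,s,c=cv2.connectedComponentsWithStats(m.astype(np.uint8));i=1+np.argmax(s[1:,4]);return (l==i).astype(np.uint8),s[i]
def box(sh,r):
    m=np.zeros(sh,bool);m[r[1]:r[3],r[0]:r[2]]=1;return m
R={"scene":dict(st=(205,155,245,200),tw=(275,190,335,262),key=(370,225,425,260),red=(262,232,302,270)),
   "side":dict(st=(308,115,350,155),tw=(258,162,315,235),key=(262,240,290,295),red=(238,180,266,205))}
for n,d in D.items():
    hsv=cv2.cvtColor(d["frame"],cv2.COLOR_RGB2HSV);H,S,V=[hsv[...,i].astype(int) for i in range(3)]
    for k,r in R[n].items():
        b=box(H.shape,r)
        m=b&{"st":(abs(H-65)<20)&(S>80),"tw":(abs(H-110)<15)&(S>90),"key":(H>5)&(H<20)&(S>150),"red":((H<5)|(H>174))&(S>130)}[k]
        print(n,k,m.sum(),"Vhist",np.histogram(V[m],bins=range(20,256,15))[0])
        if k in("st","tw"):
            vs=V[m];t,_=cv2.threshold(vs.astype(np.uint8).reshape(-1,1),0,255,cv2.THRESH_OTSU);m=m&(V>t);print(" otsu",t)
        m,s=comp(m)
        z={"st":56,"tw":122,"key":117,"red":55}[k]
        c=max(cv2.findContours(m,cv2.RETR_EXTERNAL,cv2.CHAIN_APPROX_NONE)[0],key=cv2.contourArea)
        P=onz(d,c.reshape(-1,2),z)[:,:2]
        rc=cv2.minAreaRect(P.astype(np.float32));print("  z",z,"rect",np.round(rc[0],1),np.round(rc[1],1),round(rc[2],2))
        # holes
        cs,h=cv2.findContours(m,cv2.RETR_CCOMP,cv2.CHAIN_APPROX_NONE)
        for q,hh in zip(cs,h[0]):
            if hh[3]>=0 and len(q)>8:
                P=onz(d,q.reshape(-1,2),z)[:,:2];rc=cv2.minAreaRect(P.astype(np.float32));print("  hole",np.round(rc[0],1),np.round(rc[1],1),round(rc[2],2))
E
```

```text
scene st 754 Vhist [  0   0 155 167  21  11  19  43  73 265   0   0   0   0   0]
 otsu 108.0
  z 56 rect [ 548.8 -288. ] [73.3 72.4] 67.08
  hole [ 550.1 -285.6] [24.2 24. ] 67.78
scene tw 1869 Vhist [  0   4 936  88  42  39  47  51 632  30   0   0   0   0   0]
 otsu 104.0
  z 122 rect [599.2  32. ] [95.8 95.5] 84.95
  hole [599.1  33.1] [60.4 62.4] 83.67
scene key 311 Vhist [  0   0   0   0   0   1   5   5   8   4   9 207  53  19   0]
  z 117 rect [564.  266.4] [21.5 95.8] 5.49
scene red 304 Vhist [  0   0   0   3   6   8  29  12  17   8  12  13  17 179   0]
  z 55 rect [683.3  16.6] [27.5 85.2] 78.6
side st 794 Vhist [  0   0   0 121 326  12  11  17  36 224  46   1   0   0   0]
 otsu 122.0
  z 56 rect [ 546.3 -293. ] [73.8 73.3] 67.93
  hole [ 543.6 -287.1] [27.2 23.3] 69.15
side tw 2135 Vhist [   0    0    0  325 1016   33   33   37   48  488  155    0    0    0
    0]
 otsu 122.0
  z 122 rect [597.1  28.7] [96.3 96.2] 85.4
  hole [597.5  29.2] [63.3 61.3] 84.87
side key 401 Vhist [  0   0   0   0   0   0  10   8   2  13  24  99  24 189  32]
  z 117 rect [557.5 266.4] [ 18.  106.3] 5.23
side red 164 Vhist [  0   0   0   1   2  13  10   3   0   3   3   1   6  21 101]
  z 55 rect [694.5  13.5] [30.1 58. ] 78.02
```

I planned the first move: swing over the tower for a wrist view, with yaw staying near 17.

```bash
python3 -m creep '{"translation":[[20,-18,-8],[34,-32,-6],[34,-32,-6],[34,-32,-6],[34,-32,-6],[34,-32,-6],[34,-32,-6],[34,-32,-4],[34,-32,-3],[34,-32,-3]],"rotation":[[0,0,0],[0,0,0],[0,0,0],[0,0,0],[0,0,0],[0,0,0],[0,0,0],[0,0,0],[0,0,0],[0,0,0]],"claw":[85,85,85,85,85,85,85,85,85,85]}' 40
python3 -m creep '{"translation":[[34,-32,-3],[34,-32,0],[34,-32,0],[34,-32,0],[17,-32,0],[0,0,0],[0,0,0]],"rotation":[[0,0,0.04],[0,0,0.04],[0,0,0.04],[0,0,0.04],[0,0,0.04],[0,0,0],[0,0,0]],"claw":[85,85,85,85,85,85,85]}'
python3 - <<'E'
from h import *
s=sense();print(s["time"],s["tool_pos"],s["tcp_rot"],s["joint_pos"])
w=snapshot("wrist");cv2.imwrite("pics/w1.png",w["frame"][:,:,::-1])
E
```

```text
time: 1.35
tool_pos: [398.4, -184.1, 285.8]
tcp_rot: [180.0, -0.0, 17.0]
ft_force: [0.5, -0.2, 0.2]
finger_gap: 84.8
time: 2.05
tool_pos: [512.3, 5.0, 288.1]
tcp_rot: [180.0, 0.0, 5.7]
ft_force: [0.2, -0.4, 0.3]
finger_gap: 84.8
2.05 [512.26834055   5.04870979 288.08686562] [1.79984907e+02 3.69534148e-02 5.69274406e+00] [-5.15562284e+00 -7.15524453e+00  9.40404177e+01 -2.18111568e-02
  9.31482790e+01  7.91504367e+01]
```

View pics/w1.png

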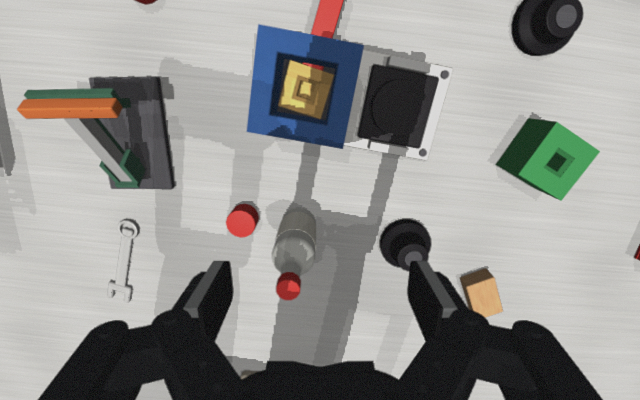

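The wrist view shows everything: tower (305,87), brass socket (306,88), stand hole (558,161) and key bar (70,105). Bottle cap is at (288,287), red bar at (328,15). I'll measure all of these.

```bash
cat > meas.py <<'E'
from h import *
def comp(m):
    n,l,s,c=cv2.connectedComponentsWithStats(m.astype(np.uint8));i=1+np.argmax(s[1:,4]);return (l==i).astype(np.uint8)
def rects(d,m,z,label):
    m=comp(m);cs,h=cv2.findContours(m,cv2.RETR_CCOMP,cv2.CHAIN_APPROX_NONE)
    for q,hh in zip(cs,h[0]):
        if len(q)<12: continue
        P=onz(d,q.reshape(-1,2),z)[:,:2];rc=cv2.minAreaRect(P.astype(np.float32))
        print(label,"hole" if hh[3]>=0 else "outer",z,np.round(rc[0],1),np.round(rc[1],1),round(rc[2],2))
def hsv(d):
    h=cv2.cvtColor(d["frame"],cv2.COLOR_RGB2HSV);return [h[...,i].astype(int) for i in range(3)]
def box(d,r):
    m=np.zeros(d["frame"].shape[:2],bool);m[r[1]:r[3],r[0]:r[2]]=1;return m
E
python3 - <<'E'
from meas import *
d=snapshot("wrist");H,S,V=hsv(d)
rects(d,box(d,(240,15,370,155))&(abs(H-110)<15)&(S>90)&(V>104),122,"tower")
m=box(d,(490,105,605,205))&(abs(H-65)<20)&(S>80);print(np.histogram(V[m],bins=range(20,256,15))[0])
rects(d,m&(V>125),56,"stand")
m=box(d,(10,85,130,125))&(H>5)&(H<20)&(S>150);print(np.histogram(V[m],bins=range(20,256,15))[0])
rects(d,m,117,"key")
m=box(d,(300,0,350,40))&((H<5)|(H>174))&(S>130);rects(d,m,55,"red")
f=d["frame"]
crop(d,(240,0),140,160,5,"w1c.png".replace("c","tower")) ; crop(d,(10,75),180,125,4.4,"w1rest.png")
E
python3 -c "
import cv2;i=cv2.imread('pics/w1tower.png');cv2.imwrite('pics/w1towers.png',cv2.resize(i,(525,600)))"
```

```text
tower outer 122 [597.7  51.5] [51.3 95.5] 85.39
[   0   93 1538   55   42   53  144  179  229 2468    1    0    0    0
    0]
stand outer 56 [ 544.8 -291.8] [73.3 73.4] 67.44
stand hole 56 [ 535.9 -301.3] [5.7 7.9] 72.34
stand hole 56 [ 544.1 -304.8] [6.4 5.3] 6.04
stand hole 56 [ 545.7 -291.4] [28.3 29.6] 65.34
[  0   0   2  59  11   7   9   8  33  33 481 668 536   3   0]
key outer 117 [557.8 259.7] [ 19.  108.7] 5.2
red outer 55 [672.6  13.4] [23.1 40.3] 78.4
```

View pics/w1towers.png

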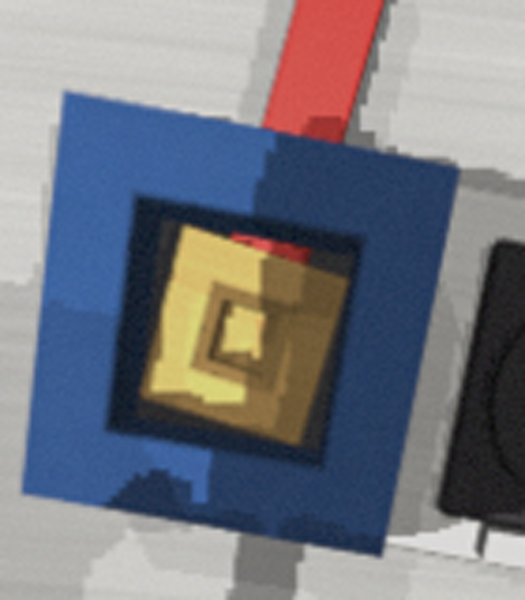

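View pics/w1rest.png

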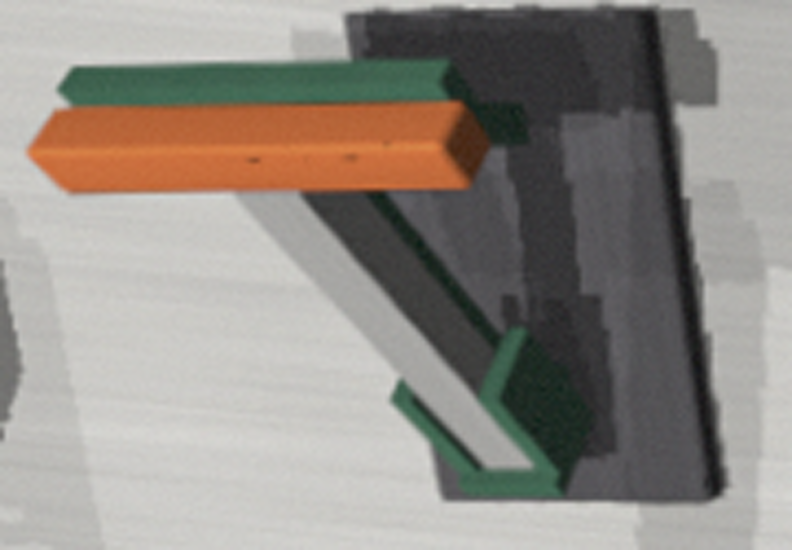

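The brass block and red bar are turned about 7° further clockwise than the tower, so the clamp sits slightly off zero. I'll measure the socket from this image, then move over the rest.

```bash
python3 - <<'E'
from meas import *
d=snapshot("wrist")
q=np.array([(65,92),(460,168),(383,555),(23,493)])/3.75+[240,0]
def rep(n,P):
    P=P[:,:2];e=np.roll(P,-1,0)-P;print(n,P.mean(0).round(1),np.linalg.norm(e,axis=1).round(1),np.degrees(np.arctan2(e[:,1],e[:,0])).round(1))
rep("tower",onz(d,q,122))
q=np.array([(135,195),(366,240),(325,467),(107,432)])/3.75+[240,0];rep("recess",onz(d,q,122))
q=np.array([(216,282),(291,300),(272,390),(193,365)])/3.75+[240,0];rep("mouth bevel (26.2)",onz(d,q,62))
q=np.array([(184,224),(349,274),(300,447),(140,398)])/3.75+[240,0];rep("brass outer",onz(d,q,62))
c=np.array([(288,287)]);print("bottle",onz(d,c,168))
E
python3 -m creep '{"translation":[[-6,-30,0],[-6,-44,0],[-6,-44,0],[-6,-44,0],[-6,-44,0],[-6,-44,0],[0,-12,0],[0,0,0],[0,0,0]],"rotation":[[0,0,0],[0,0,0],[0,0,0],[0,0,0],[0,0,0],[0,0,0],[0,0,0],[0,0,0],[0,0,0]],"claw":[85,85,85,85,85,85,85,85,85]}'
python3 - <<'E'
from meas import *
s=sense();print(s["time"],s["tool_pos"],s["tcp_rot"],s["joint_pos"].round(1))
d=snapshot("wrist");cv2.imwrite("pics/w2.png",d["frame"][:,:,::-1])
E
```

```text
tower [595.6  28.1] [95.5 95.  95.4 95.3] [-94.5 175.5  85.7  -4.4]
recess [595.4  28. ] [56.9 55.3 56.5 56.7] [-94.8 175.5  86.5  -4.1]
mouth bevel (26.2) [596.4  28.3] [22.6 26.3 24.8 24.6] [-97.3 172.8  78.5 -12. ]
brass outer [595.7  28.2] [50.  51.8 50.6 51. ] [-100.3  169.4   78.8  -11.2]
bottle [[410.61000866  24.9877087  168.        ]]
time: 3.1
tool_pos: [451.6, 260.3, 288.3]
tcp_rot: [180.0, -0.0, 5.5]
ft_force: [-0.1, 0.9, 0.2]
finger_gap: 84.8
3.1 [451.61860067 260.33610414 288.33670083] [ 1.79959844e+02 -9.97276045e-03  5.49881947e+00] [ 24.4  -5.8  92.7  -0.   93.  108.9]
```

View pics/w2.png

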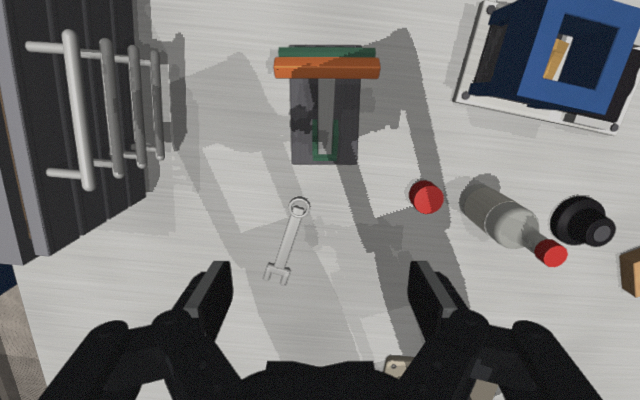

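The bar is at pixels (274–380, 57–79) and looks straight on; the rib and shank run down column ~326. Measuring the centre at z=110.

```bash
python3 - <<'E'
from meas import *
d=snapshot("wrist");H,S,V=hsv(d)
m=box(d,(260,50,395,85))&(H>3)&(H<20)&(S>130);rects(d,m,110,"key")
for n,r in(("scene",(370,225,425,260)),("side",(262,240,290,295))):
    e=snapshot(n);H,S,V=hsv(e);rects(e,box(e,r)&(H>3)&(H<20)&(S>130),110,n)
crop(d,(270,40),120,130,4.6,"w2c.png")
# shank edges column at z: bright shank
print(proj(d,[[514+14.7,261+1.4,84]]))
print("base", onz(d,[(291,163),(358,163)],10))
E
```

```text
key outer 110 [557.5 263.8] [ 18.8 101.3] 5.48
scene outer 110 [559.3 265.9] [21.8 97.6] 4.74
side outer 110 [559.3 262.6] [ 18.2 109.3] 5.65
[[324.06910814  98.55439024]]
base [[439.30805238 297.90759788  10.        ]
 [448.04976272 206.52498773  10.        ]]
```

View pics/w2c.png

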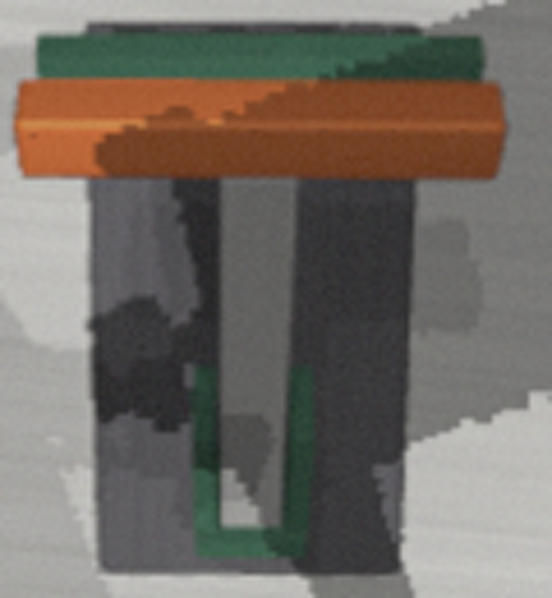

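Bar centre ≈ (558.5, 264, 110), rest yaw 5.4°, and all three views agree within 2 mm. Before the grasp I'll tilt 10° inward, which I also want for the grip, to learn the wrist length and see how far I can tilt later.

```bash
python3 -m creep '{"translation":[[0,0,10],[0,0,10],[0,0,0],[0,0,0]],"rotation":[[0,-0.0875,0],[0,-0.0875,0],[0,0,0],[0,0,0]],"claw":[85,85,85,85]}'
python3 - <<'E'
from h import *
from scipy.optimize import least_squares
s=sense();print(s["tool_pos"],s["tcp_rot"],s["joint_pos"].round(2))
dat=[([175.397,-573.239,230.249],[7.515,85.329,87.259],0),([512.268,5.049,288.087],[-7.155,94.040,93.148],0),([451.62,260.34,288.34],[-5.8,92.7,93.0],0)]
E
```

```text
time: 3.7
tool_pos: [450.8, 260.8, 267.7]
tcp_rot: [180.0, 10.0, 5.5]
ft_force: [0.0, -0.1, 0.1]
finger_gap: 85.1
[450.79156109 260.8353386  267.72214222] [179.96759495  10.01303158   5.45061773] [ 22.39   3.61  86.17   2.91  99.8  107.19]
```

The fit gives a wrist length of about 365 mm. A 40° tilt at the stand is then reachable but 50° isn't, so I'll grip with the 10° inward tilt at s = 75 mm and approach along the tool axis.

```bash
python3 -m creep '{"translation":[[26,2,22],[26,2,22],[26,2,22],[26,1,22],[0,0,20],[0,0,20],[0,0,0],[0,0,0]],"rotation":[[0,0,0],[0,0,0],[0,0,0],[0,0,0],[0,0,0],[0,0,0],[0,0,0],[0,0,0]],"claw":[85,85,85,85,85,85,85,85]}'
python3 - <<'E'
from h import *
d=snapshot("wrist");cv2.imwrite("pics/w3.png",d["frame"][:,:,::-1]);d=snapshot("side");crop(d,(220,160),160,180,3.3,"s3.png")
E
```

```text
time: 4.5
tool_pos: [530.9, 262.5, 125.7]
tcp_rot: [-180.0, 9.9, 5.6]
ft_force: [0.4, 0.5, -0.2]
finger_gap: 85.2
```

View pics/w3.png

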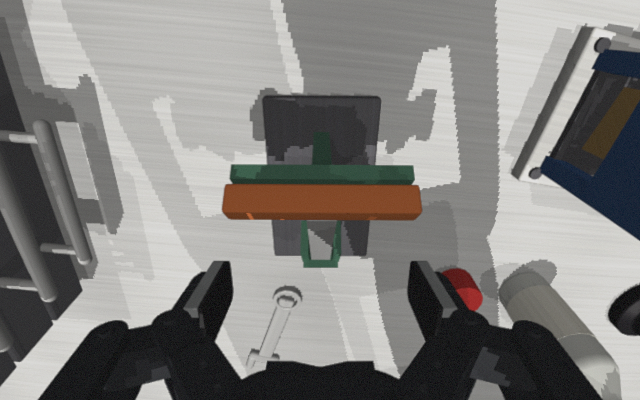

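View pics/s3.png

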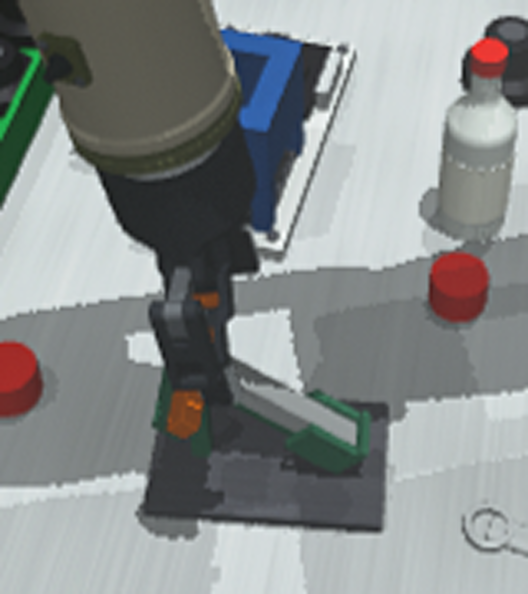

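The fingers are centred on the bar (column ~322) and stand clear of it. Descending along the tool axis.

```bash
python3 -m creep '{"translation":[[1,1,15],[1,0,16],[0,0,16],[0,0,16],[0,0,0],[0,0,0]],"rotation":[[0,0,0],[0,0,0],[0,0,0],[0,0,0],[0,0,0],[0,0,0]],"claw":[85,85,85,85,85,85]}'
python3 - <<'E'
from h import *
d=snapshot("wrist");cv2.imwrite("pics/w4.png",d["frame"][:,:,::-1]);d=snapshot("side");crop(d,(220,160),160,180,3.3,"s4.png")
E
```

```text
time: 5.2
tool_pos: [521.1, 260.3, 60.8]
tcp_rot: [180.0, 10.1, 5.5]
ft_force: [-0.2, -1.0, 0.8]
finger_gap: 85.0
```

View pics/w4.png

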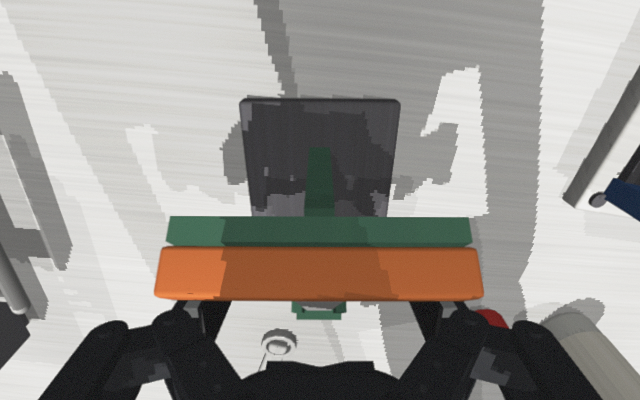

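View pics/s4.png

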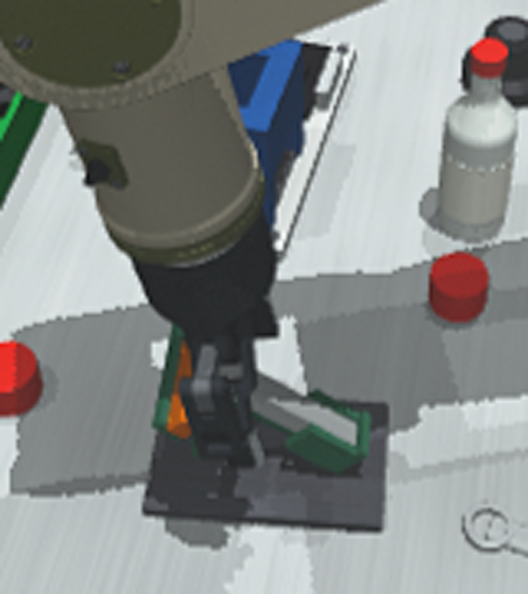

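The fingers straddle the shank just below the bar, with no contact. Closing.

```bash
python3 -m creep '{"translation":[[0,0,-2],[0,0,0],[0,0,0],[0,0,0],[0,0,0],[0,0,0],[0,0,0],[0,0,0]],"rotation":[[0,0,0],[0,0,0],[0,0,0],[0,0,0],[0,0,0],[0,0,0],[0,0,0],[0,0,0]],"claw":[50,20,10,10,10,10,10,10]}' 80
```

```text
time: 6.1
tool_pos: [522.3, 260.8, 64.1]
tcp_rot: [-180.0, 10.0, 5.6]
ft_force: [-1.9, 1.0, 4.6]
finger_gap: 14.8
```

Gripped at gap 14.8. Lifting straight up, slowly at first.

```bash
python3 -m creep '{"translation":[[-1,0,-5],[-2,0,-10],[-4,0,-20],[-5,0,-30],[-5,0,-30],[-5,0,-30],[-5,0,-30],[0,0,0],[0,0,0]],"rotation":[[0,0,0],[0,0,0],[0,0,0],[0,0,0],[0,0,0],[0,0,0],[0,0,0],[0,0,0],[0,0,0]],"claw":[8,8,8,8,8,8,8,8,8]}'
python3 - <<'E'
from h import *
s=sense();print(s["tool_pos"],s["tcp_rot"],s["joint_pos"].round(1))
d=snapshot("side");crop(d,(200,60),200,240,2.5,"s5.png");d=snapshot("scene");cv2.imwrite("pics/a5.png",d["frame"][:,:,::-1])
E
```

```text
time: 7.0
tool_pos: [522.9, 260.5, 221.3]
tcp_rot: [-180.0, 10.0, 5.5]
ft_force: [-1.1, 0.1, -4.5]
finger_gap: 15.0
[522.89157572 260.54708735 221.31450012] [-179.99215643    9.95198579    5.53971337] [ 19.9  14.6  78.9   2.5  96.2 104.4]
```

View pics/s5.png

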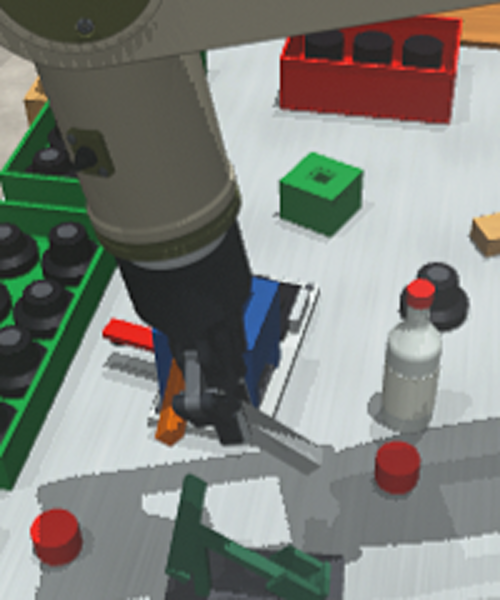

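View pics/a5.png

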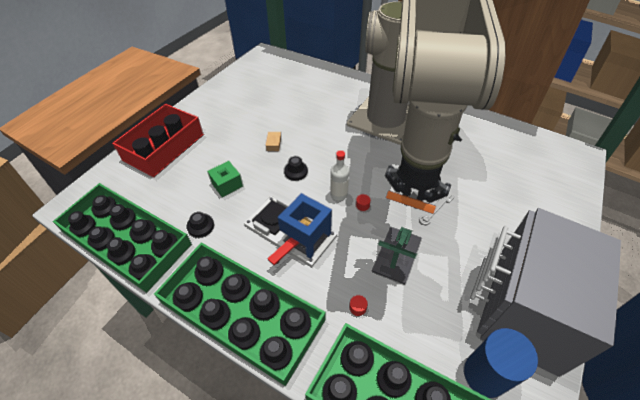

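The key is held in the air and the rest is empty. Now to the stand area.

```bash
python3 -m creep '{"translation":[[-8,20,-20],[-9,40,-10],[-9,44,-5],[-9,44,-5],[-9,44,-5],[-9,44,-5],[-9,44,-2],[-9,44,0],[-9,44,0],[-9,44,0]],"rotation":[[0,0,0],[0,0,0],[0,0,0],[0,0,0],[0,0,0],[0,0,0],[0,0,0],[0,0,0],[0,0,0],[0,0,0]],"claw":[8,8,8,8,8,8,8,8,8,8]}'
python3 -m creep '{"translation":[[-6,44,0],[-6,30,0],[0,0,0],[0,0,0],[0,0,0],[0,0,0],[0,0,0],[0,0,0],[0,0,0],[0,0,0]],"rotation":[[0,0,0],[0,0,0],[0,0.13,0],[0,0.13,0],[0,0.13,0],[0,0.13,0],[0,0.13,0],[0,0.13,0],[0,0,0],[0,0,0]],"claw":[8,8,8,8,8,8,8,8,8,8]}'
python3 - <<'E'
from h import *
s=sense();print(s["tool_pos"],s["tcp_rot"],s["joint_pos"].round(1))
E
```

```text
time: 8.1
tool_pos: [482.8, -158.5, 285.6]
tcp_rot: [-179.9, 10.2, 5.6]
ft_force: [0.9, 0.3, -3.4]
finger_gap: 15.1
time: 9.1
tool_pos: [478.1, -231.9, 287.6]
tcp_rot: [-179.8, -34.4, 5.3]
ft_force: [-0.0, 0.4, -3.8]
finger_gap: 15.3
[ 478.12601361 -231.94511808  287.61614369] [-179.82032325  -34.39825694    5.31288144] [-50.6 -30.4 119.   29.4  73.   29.8]
```

```bash
python3 -m creep '{"translation":[[0,0,0],[0,0,0],[0,0,0],[0,0,0],[0,0,0],[0,0,0],[0,0,0]],"rotation":[[-0.069,0,0.1],[-0.069,0,0.1],[-0.069,0,0.1],[-0.069,0,0.1],[0,0.098,0],[0,0,0],[0,0,0]],"claw":[8,8,8,8,8,8,8]}'
python3 - <<'E'
from h import *
s=sense();print(s["tool_pos"],s["tcp_rot"],s["joint_pos"].round(1))
from scipy.spatial.transform import Rotation as Ro
R=Ro.from_euler("xyz",s["tcp_rot"],degrees=True).as_matrix();print(R.round(3))
print("tool delta to hover",(np.array([557.8,-295.7,175])-s["tool_pos"])@R)
for n in("scene","side","wrist"):
    d=snapshot(n);cv2.imwrite(f"pics/{n}6.png",d["frame"][:,:,::-1])
    if n=="side":crop(d,(200,20),220,200,3,"s6.png")
    if n=="scene":crop(d,(150,90),200,150,4,"a6.png")
E
```

```text
time: 9.8
tool_pos: [480.0, -231.3, 290.6]
tcp_rot: [180.0, -40.2, -22.2]
ft_force: [0.1, -0.7, -3.3]
finger_gap: 14.8
[ 479.95710553 -231.3176267   290.60058897] [179.9705155  -40.15241545 -22.17156595] [-38.4 -45.4 129.9  12.3  57.1  70.7]
[[ 0.708 -0.378  0.597]
 [-0.288 -0.926 -0.244]
 [ 0.645  0.    -0.764]]
tool delta to hover [ -0.87277756  30.16790551 150.52321455]
```

View pics/s6.png

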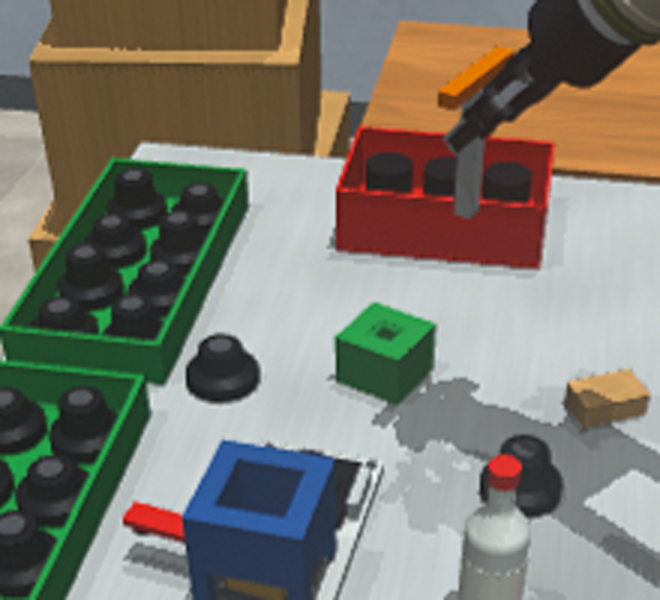

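View pics/a6.png

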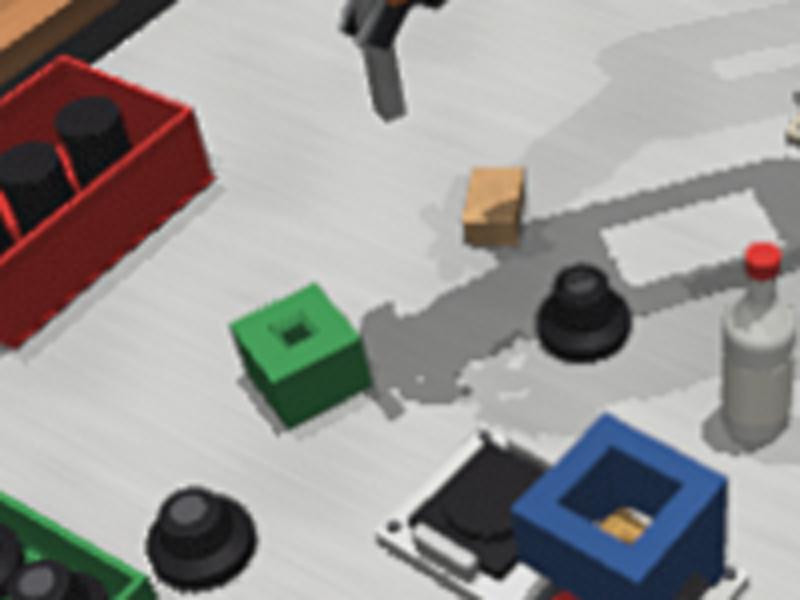

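View pics/wrist6.png

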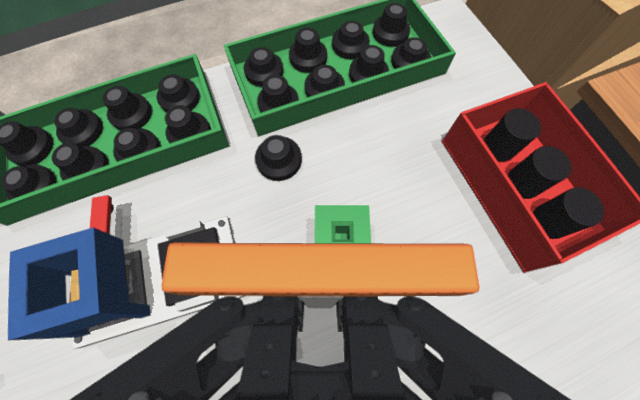

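The key hangs near vertical and the stand hole is visible past the bar (wrist pixel (342,232)). Moving over the stand.

```bash
python3 -m creep '{"translation":[[0,6,30],[0,8,40],[0,8,40],[0,8,40],[0,0,0],[0,0,0],[0,0,0]],"rotation":[[0,0,0],[0,0,0],[0,0,0],[0,0,0],[0,0,0],[0,0,0],[0,0,0]],"claw":[8,8,8,8,8,8,8]}'
python3 - <<'E'
from h import *
s=sense();print(s["tool_pos"],s["tcp_rot"],s["joint_pos"].round(1))
for n in("scene","side","wrist"):
    d=snapshot(n)
    if n=="side":crop(d,(270,60),110,110,5.4,"s7.png")
    if n=="scene":crop(d,(180,110),110,110,5.4,"a7.png")
    if n=="wrist":cv2.imwrite("pics/w7.png",d["frame"][:,:,::-1])
E
```

```text
time: 10.65
tool_pos: [558.8, -297.4, 177.9]
tcp_rot: [180.0, -40.4, -22.3]
ft_force: [0.4, -0.4, -3.7]
finger_gap: 15.1
[ 558.8320362  -297.35345044  177.93593363] [179.97331063 -40.42584069 -22.29816985] [-38.8 -19.  125.   18.1  36.2  62.5]
```

View pics/s7.png

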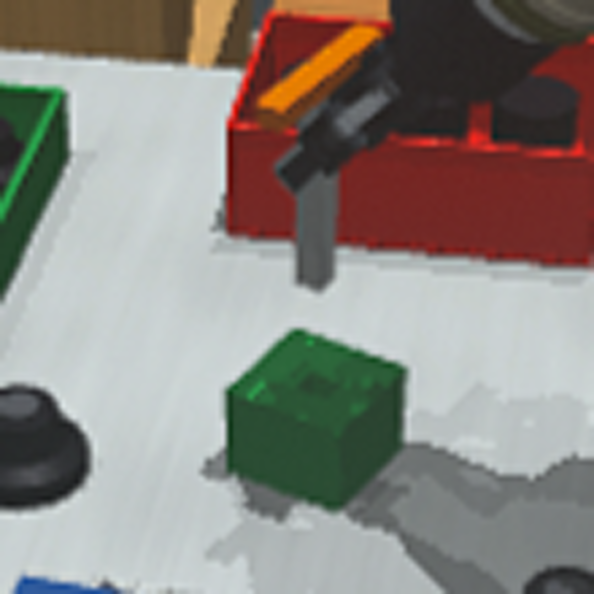

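View pics/a7.png

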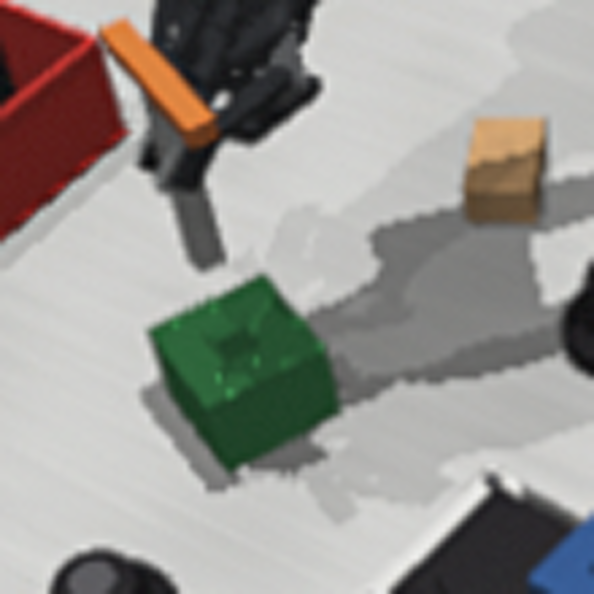

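View pics/w7.png

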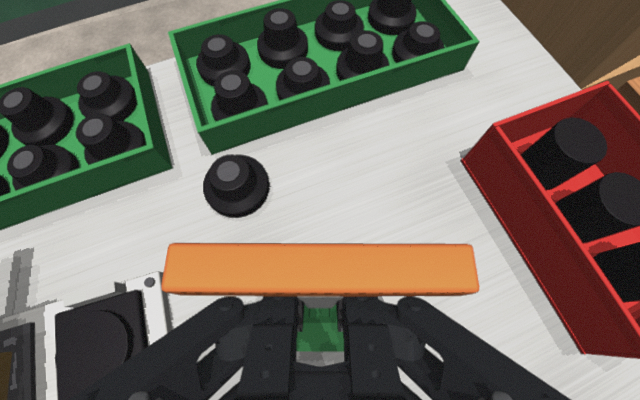

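The tip hangs just behind the hole in both views. I'll compare the predicted tip projection with the picture and measure tip against hole within each camera.

```bash
python3 - <<'E'
from h import *
from scipy.spatial.transform import Rotation as Ro
s=sense();R=Ro.from_euler("xyz",s["tcp_rot"],degrees=True).as_matrix()
g=s["tool_pos"]-19*R[:,2];print("grasp",g.round(1))
tip=g-[0,0,75];print("pred tip",tip)
h=R[:,0]*[1,1,0];h/=np.linalg.norm(h);y=R[:,1]
cor=[tip+8*a*h+8*b*y+[0,0,c] for c in(0,40) for a,b in((1,1),(1,-1),(-1,-1),(-1,1))]
for n,o in(("scene",(180,110)),("side",(270,60))):
    d=snapshot(n);print(n,((proj(d,cor)-o+.5)*5.4).round(0).tolist())
a=snapshot("scene");b=snapshot("side")
ua=lambda p:np.array(p)/5.4+[180,110]-.5
ub=lambda p:np.array(p)/5.4+[270,60]-.5
print("hole z56 scene",onz(a,[ua((236,345))],56),"side",onz(b,[ub((319,383))],56), tri(a,ua((236,345)),b,ub((319,383))))
print("stand corners scene",onz(a,[ua(p) for p in((265,275),(330,350),(213,408),(150,332))],56).mean(0),"side",onz(b,[ub(p) for p in((297,328),(407,370),(341,435),(228,392))],56).mean(0))
E
```

```text
grasp [ 547.4 -292.4  193.6]
pred tip [ 547.44149347 -292.41710199  118.56862368]
scene [[186.0, 251.0], [200.0, 268.0], [227.0, 255.0], [213.0, 239.0], [169.0, 195.0], [183.0, 211.0], [211.0, 198.0], [197.0, 182.0]]
side [[311.0, 271.0], [295.0, 285.0], [321.0, 294.0], [336.0, 280.0], [312.0, 206.0], [296.0, 220.0], [322.0, 228.0], [338.0, 214.0]]
hole z56 scene [[ 551.62761729 -285.18155898   56.        ]] side [[ 544.17183294 -289.32280653   56.        ]] (array([ 545.9242535 , -292.46831148,   50.78852858]), np.float64(5.377803897784789))
stand corners scene [ 547.82064078 -285.87207868   56.        ] side [ 544.99593109 -291.72256668   56.        ]
```

```bash
python3 - <<'E'
from h import *
a=snapshot("scene");b=snapshot("side")
ua=lambda p:np.array(p)/5.4+[180,110]-.5
ub=lambda p:np.array(p)/5.4+[270,60]-.5
for d,u,ob,pr in((a,ua,[(195,270),(222,263)],[(200,268),(227,255)]),(b,ub,[(297,281),(318,290),(337,282)],[(295,285),(321,294),(336,280)])):
    O=onz(d,[u(p) for p in ob],118.6).mean(0);P=onz(d,[u(p) for p in pr],118.6).mean(0);print((O-P).round(2))
E
```

```text
[ 4.25  0.17 -0.  ]
[ 0.31 -1.93  0.  ]
```

Correction is (-2.5,+2.4) mm, then down to just above the mouth.

```bash
python3 -m creep '{"translation":[[-12,-0.5,12],[-12,-0.5,12],[-11,-0.3,12],[0,0,0],[0,0,0]],"rotation":[[0,0,0],[0,0,0],[0,0,0],[0,0,0],[0,0,0]],"claw":[8,8,8,8,8]}'
python3 - <<'E'
from h import *
s=sense();print(s["tool_pos"],s["tcp_rot"],s["joint_pos"].round(1))
for n in("scene","side"):
    d=snapshot(n)
    if n=="side":crop(d,(290,80),80,80,7,"s8.png")
    if n=="scene":crop(d,(190,130),80,80,7,"a8.png")
E
```

```text
time: 11.6
tool_pos: [555.1, -293.7, 125.3]
tcp_rot: [-179.9, -40.2, -22.3]
ft_force: [-0.1, -0.4, -3.4]
finger_gap: 15.2
[ 555.14016105 -293.74091453  125.31182693] [-179.94563791  -40.24119215  -22.33961247] [-38.7 -15.  127.8  21.5  29.9  58.5]
```

View pics/s8.png

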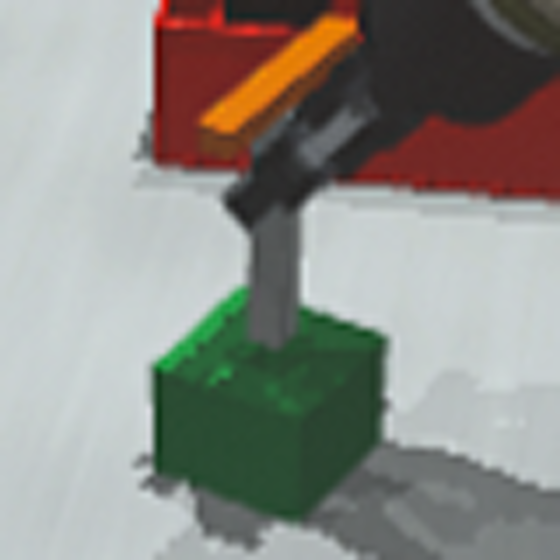

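View pics/a8.png

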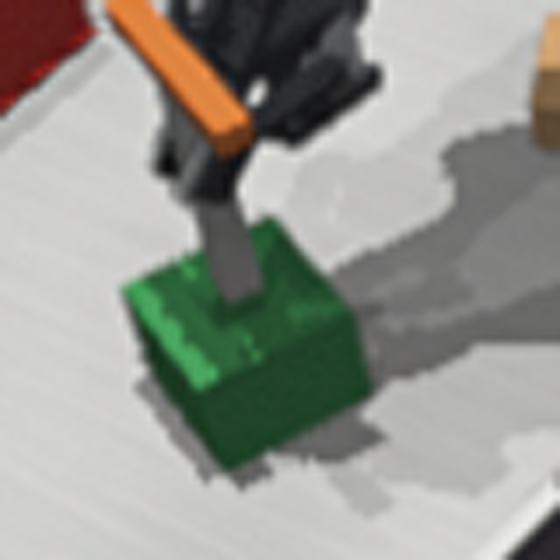

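The tip sits over the mouth in both views. Lowering in small steps.

```bash
python3 -m creep '{"translation":[[-3.2,0,3.8],[-3.2,0,3.8],[-3.2,0,3.8],[-3.2,0,3.8],[0,0,0],[0,0,0]],"rotation":[[0,0,0],[0,0,0],[0,0,0],[0,0,0],[0,0,0],[0,0,0]],"claw":[8,8,8,8,8,8]}'
```

```text
time: 12.3
tool_pos: [555.3, -293.9, 105.0]
tcp_rot: [-180.0, -40.3, -22.3]
ft_force: [6.2, -2.6, -7.4]
finger_gap: 15.2
```

```bash
python3 -m creep '{"translation":[[0.6,0,0.5],[-3.2,0,3.8],[-3.2,0,3.8],[-3.2,0,3.8],[0,0,0],[0,0,0]],"rotation":[[0,0,0],[0,0,0],[0,0,0],[0,0,0],[0,0,0],[0,0,0]],"claw":[8,8,8,8,8,8]}'
```

```text
time: 12.9
tool_pos: [555.9, -294.0, 90.0]
tcp_rot: [-179.9, -40.2, -22.3]
ft_force: [1.9, -0.5, -5.5]
finger_gap: 15.1
```

```bash
python3 -m creep '{"translation":[[0.5,0,0.4],[-3.2,0,3.8],[-3.2,0,3.8],[-2.5,0,3],[0,0,0],[0,0,0]],"rotation":[[0,0,0],[0,0,0],[0,0,0],[0,0,0],[0,0,0],[0,0,0]],"claw":[8,8,8,8,8,8]}'
python3 -m creep '{"translation":[[-0.9,0,1.1],[-0.9,0,1.1],[0,0,0]],"rotation":[[0,0,0],[0,0,0],[0,0,0]],"claw":[8,8,8]}'
```

```text
time: 13.5
tool_pos: [556.5, -294.3, 76.3]
tcp_rot: [-179.9, -40.2, -22.3]
ft_force: [0.3, 0.3, -3.8]
finger_gap: 14.9
time: 13.8
tool_pos: [556.7, -294.3, 73.7]
tcp_rot: [-180.0, -40.3, -22.3]
ft_force: [-0.2, 0.5, -4.1]
finger_gap: 15.2
```

```bash
python3 -m creep '{"translation":[[-0.9,0,1.1],[-0.9,0,1.1],[0,0,0]],"rotation":[[0,0,0],[0,0,0],[0,0,0]],"claw":[8,8,8]}'
python3 - <<'E'
from h import *
for n in("scene","side"):
    d=snapshot(n)
    if n=="side":crop(d,(290,80),80,80,7,"s9.png")
    if n=="scene":crop(d,(190,130),80,80,7,"a9.png")
E
```

```text
time: 14.1
tool_pos: [558.3, -295.1, 73.5]
tcp_rot: [-180.0, -40.5, -22.3]
ft_force: [-7.1, 6.1, 10.5]
finger_gap: 14.9
```

View pics/s9.png

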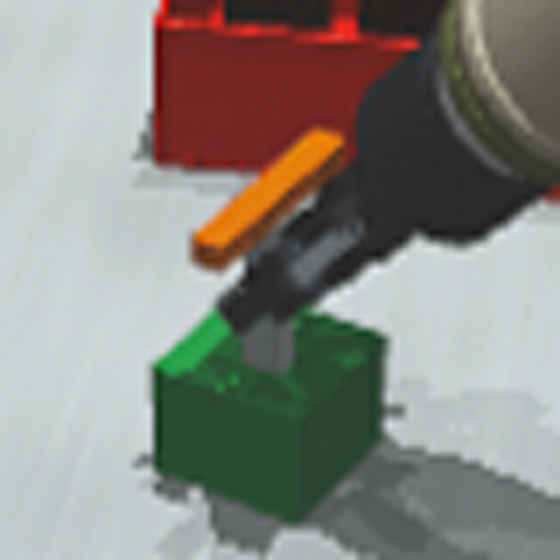

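View pics/a9.png

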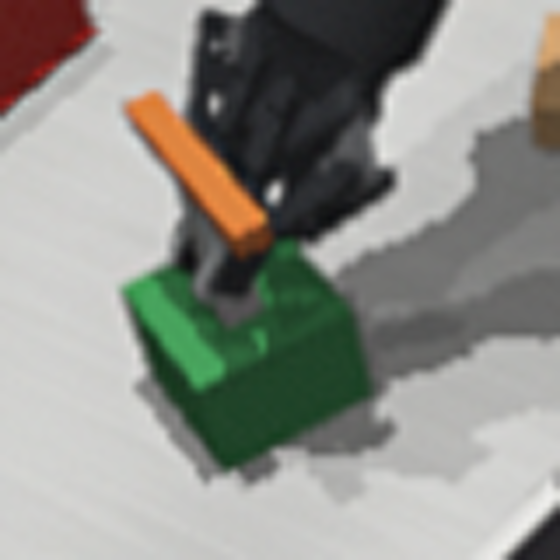

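It has bottomed: contact is +10 N at the expected height. Releasing, then backing out along the tool axis.

```bash
python3 -m creep '{"translation":[[0.9,0,-1.1],[0,0,0],[0,0,0],[0,0,0],[0,0,0],[0,0,0],[0,0,-10],[0,0,-20],[0,0,-40],[0,0,-40]],"rotation":[[0,0,0],[0,0,0],[0,0,0],[0,0,0],[0,0,0],[0,0,0],[0,0,0],[0,0,0],[0,0,0],[0,0,0]],"claw":[8,20,40,60,60,60,60,60,60,60]}'
python3 - <<'E'
from h import *
s=sense();print(s["tool_pos"],s["tcp_rot"],s["joint_pos"].round(1))
for n in("scene","side"):
    d=snapshot(n)
    if n=="side":crop(d,(270,60),110,110,5.4,"s10.png")
    if n=="scene":crop(d,(180,110),110,110,5.4,"a10.png")
E
```

```text
time: 15.2
tool_pos: [489.8, -266.7, 155.8]
tcp_rot: [-179.9, -40.1, -22.3]
ft_force: [-0.0, 0.0, 1.6]
finger_gap: 60.2
[ 489.76980469 -266.73713859  155.82599564] [-179.92323332  -40.11696828  -22.34902708] [-42.2 -33.1 137.   20.2  39.5  58.7]
```

View pics/s10.png

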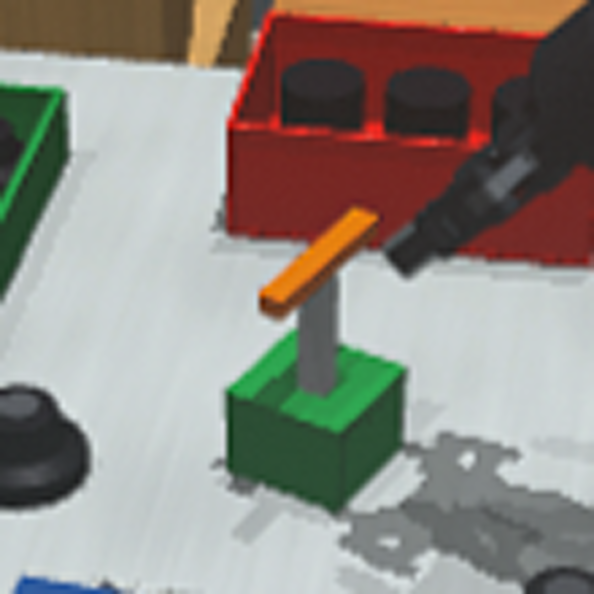

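View pics/a10.png

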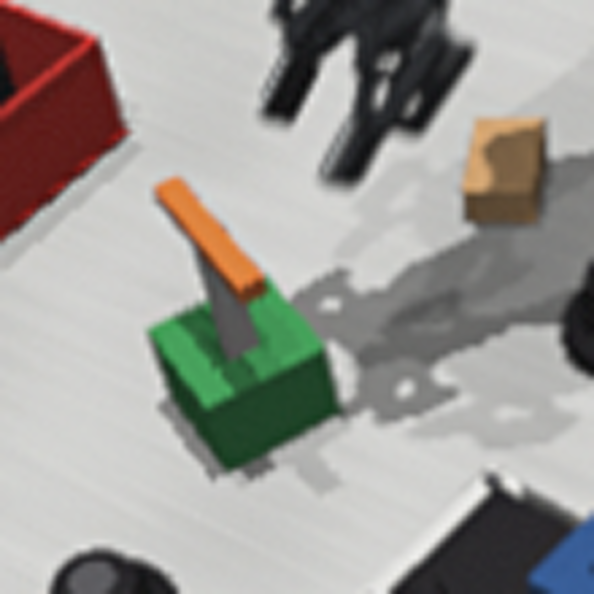

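The key stands in the block, bar free. Rising and levelling the tool for a measurement from above.

```bash
python3 -m creep '{"translation":[[16,0,-19],[26,0,-30],[26,0,-30],[16,0,-19],[0,0,0],[0,0,0],[0,0,0],[0,0,0],[0,0,0],[0,0,0]],"rotation":[[0,0,0],[0,0,0],[0,0,0],[0,-0.12,0],[0,-0.145,0],[0,-0.145,0],[0,-0.145,0],[0,-0.145,0],[0,0,0],[0,0,0]],"claw":[60,60,60,60,60,60,60,60,60,60]}'
python3 - <<'E'
from meas import *
s=sense();print(s["tool_pos"],s["tcp_rot"],s["joint_pos"].round(1))
d=snapshot("wrist");cv2.imwrite("pics/w11.png",d["frame"][:,:,::-1])
E
```

```text
time: 16.3
tool_pos: [492.3, -267.8, 282.8]
tcp_rot: [-179.9, -0.0, -22.3]
ft_force: [-0.3, 0.2, 0.4]
finger_gap: 59.9
[ 492.28793077 -267.78953634  282.82394601] [-1.79908076e+02 -3.70145197e-02 -2.22525609e+01] [-33.9   0.4  87.3   0.1  92.3  78.4]
```

View pics/w11.png

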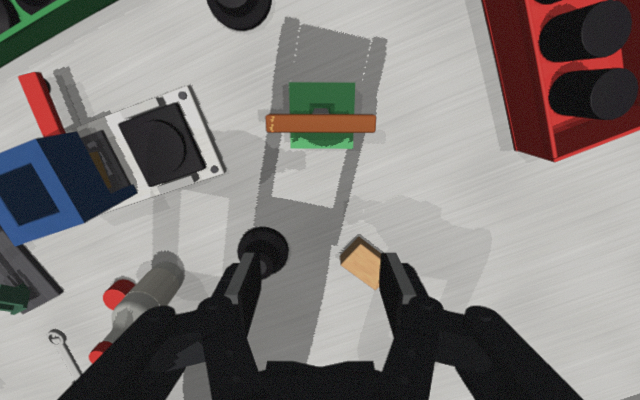

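```bash
python3 - <<'E'
from meas import *
d=snapshot("wrist");H,S,V=hsv(d)
rects(d,box(d,(255,105,390,140))&(H>3)&(H<20)&(S>130),138,"bar")
for n,r in(("scene",(205,140,235,172)),("side",(315,95,345,122))):
    e=snapshot(n);H,S,V=hsv(e);rects(e,box(e,r)&(H>3)&(H<20)&(S>150),136,n)
E
```

```text
bar outer 138 [ 545.  -290.4] [98.  15.1] 67.72
scene outer 136 [ 551.  -282.3] [106.4  15. ] 67.78
side outer 136 [ 542.7 -288. ] [114.5  25.5] 70.92
```

The bar is at (545,-290.4) with yaw 67.7°, agreeing with the tool-derived position. Moving above it and turning 90°.

```bash
python3 -m creep '{"translation":[[28.8,0.4,0],[28.8,0.4,0],[0,0,0],[0,0,0],[0,0,0],[0,0,0],[0,0,0],[0,0,0],[0,0,0],[0,0,0]],"rotation":[[0,0,0],[0,0,0],[0,0,-0.143],[0,0,-0.143],[0,0,-0.143],[0,0,-0.143],[0,0,-0.143],[0,0,-0.143],[0,0,-0.143],[0,0,-0.143]],"claw":[60,60,60,60,60,60,60,60,60,60]}'
python3 -m creep '{"translation":[[0,0,0],[0,0,0],[0,0,0],[0,0,30],[0,0,40],[0,0,30],[0,0,0],[0,0,0]],"rotation":[[0,0,-0.143],[0,0,-0.143],[0,0,-0.143],[0,0,0],[0,0,0],[0,0,0],[0,0,0],[0,0,0]],"claw":[60,60,60,60,60,60,60,60]}'
python3 - <<'E'
from meas import *
s=sense();print(s["tool_pos"],s["tcp_rot"],s["joint_pos"].round(1))
d=snapshot("wrist");cv2.imwrite("pics/w12.png",d["frame"][:,:,::-1])
E
```

```text
time: 17.5
tool_pos: [544.1, -290.4, 288.1]
tcp_rot: [179.6, -0.2, 43.6]
ft_force: [-1.1, -0.1, 0.4]
finger_gap: 60.3
time: 18.3
tool_pos: [544.6, -290.5, 187.6]
tcp_rot: [179.7, -0.0, 67.8]
ft_force: [-0.2, 0.2, 1.4]
finger_gap: 60.0
[ 544.6470834  -290.53206605  187.64656893] [ 1.79710727e+02 -1.16288758e-02  6.78128010e+01] [-32.9  11.2  85.8   0.1  82.8 -10.7]
```

View pics/w12.png

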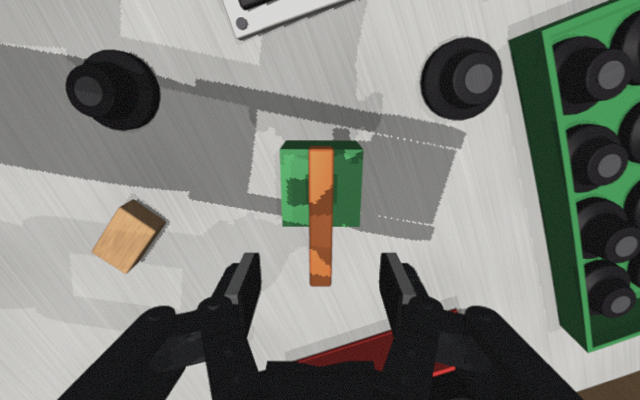

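The bar runs straight between the fingers (column 320). Descending and closing.

```bash
python3 -m creep '{"translation":[[0,0,25],[0,0,25],[0,0,15],[0,0,8.5],[0,0,0],[0,0,0]],"rotation":[[0,0,0],[0,0,0],[0,0,0],[0,0,0],[0,0,0],[0,0,0]],"claw":[60,60,60,60,60,60]}'
python3 -m creep '{"translation":[[0,0,0],[0,0,0],[0,0,0],[0,0,0],[0,0,0],[0,0,0],[0,0,0]],"rotation":[[0,0,0],[0,0,0],[0,0,0],[0,0,0],[0,0,0],[0,0,0],[0,0,0]],"claw":[35,20,10,8,8,8,8]}' 100
```

```text
time: 18.95
tool_pos: [545.9, -291.0, 113.7]
tcp_rot: [179.7, -0.0, 67.8]
ft_force: [0.4, -0.1, -1.0]
finger_gap: 59.9
time: 19.65
tool_pos: [545.6, -290.9, 113.2]
tcp_rot: [179.8, -0.0, 67.8]
ft_force: [-1.0, 0.8, 5.4]
finger_gap: 14.5
```

```bash
python3 -m creep '{"translation":[[0,0,-5],[0,0,-10],[0,0,-15],[0,0,-20],[0,0,-30],[0,0,-40],[0,0,-40],[0,0,0],[0,0,0]],"rotation":[[0,0,0],[0,0,0],[0,0,0],[0,0,0],[0,0,0],[0,0,0],[0,0,0],[0,0,0],[0,0,0]],"claw":[8,8,8,8,8,8,8,8,8]}'
python3 - <<'E'
from meas import *
s=sense();print(s["tool_pos"],s["tcp_rot"],s["joint_pos"].round(1))
for n in("scene","side"):
    d=snapshot(n)
    if n=="side":crop(d,(270,10),110,150,4,"s13.png")
    if n=="scene":crop(d,(180,40),110,150,4,"a13.png")
E
```

```text
time: 20.55
tool_pos: [545.1, -290.7, 274.5]
tcp_rot: [179.7, 0.0, 67.8]
ft_force: [-0.3, -0.9, -5.1]
finger_gap: 14.5
[ 545.07736105 -290.71666609  274.4864629 ] [1.79670892e+02 8.76476651e-03 6.78316529e+01] [-32.9   9.1  79.    0.1  91.6 -10.7]
```

View pics/s13.png

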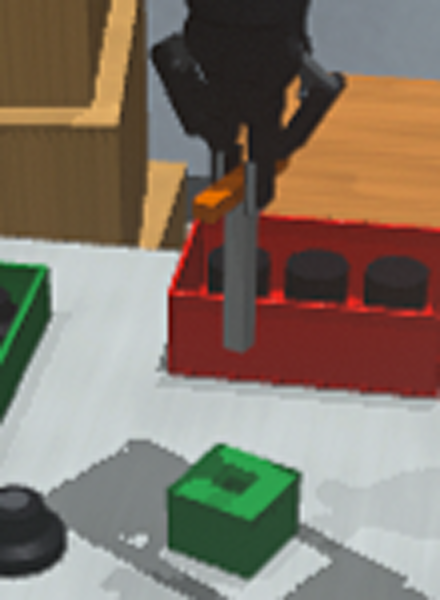

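View pics/a13.png

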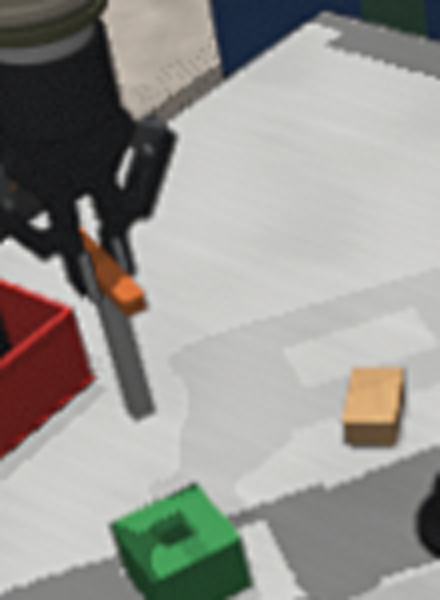

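The key hangs vertical from the bar grip and the stand is empty. Moving over the fixture, yaw to about 78.5°.

```bash
python3 -m creep '{"translation":[[30,-7,-5],[45,-10.5,0],[45,-10.5,0],[45,-10.5,0],[45,-10.5,0],[45,-10.5,0],[45,-10.5,0],[16,-3,0],[0,0,0],[0,0,0]],"rotation":[[0.0057,0,0],[0,0,0],[0,0,0],[0,0,0],[0,0,0],[0,0,0],[0,0,0],[0,0,0],[0,0,-0.0935],[0,0,-0.0935]],"claw":[8,8,8,8,8,8,8,8,8,8]}'
python3 -m creep '{"translation":[[0,0,0],[0,0,0]],"rotation":[[0,0,0],[0,0,0]],"claw":[8,8]}'
python3 - <<'E'
from meas import *
s=sense();print(s["tool_pos"],s["tcp_rot"],s["joint_pos"].round(1))
for n in("scene","side","wrist"):
    d=snapshot(n)
    if n=="side":crop(d,(230,90),130,150,4,"s14.png")
    if n=="scene":crop(d,(240,110),120,150,4,"a14.png")
    if n=="wrist":cv2.imwrite("pics/w14.png",d["frame"][:,:,::-1])
E
```

```text
time: 21.65
tool_pos: [595.2, 30.5, 275.1]
tcp_rot: [-179.6, 0.0, 78.8]
ft_force: [0.9, -1.3, -3.5]
finger_gap: 14.3
time: 21.85
tool_pos: [595.6, 29.4, 276.0]
tcp_rot: [-179.7, -0.0, 78.4]
ft_force: [-0.2, -0.1, -4.2]
finger_gap: 14.1
[595.63842127  29.38551035 276.00253219] [-1.79698133e+02 -2.36517282e-02  7.83628985e+01] [-2.1  6.4 81.8  0.1 92.1  9.5]
```

View pics/s14.png

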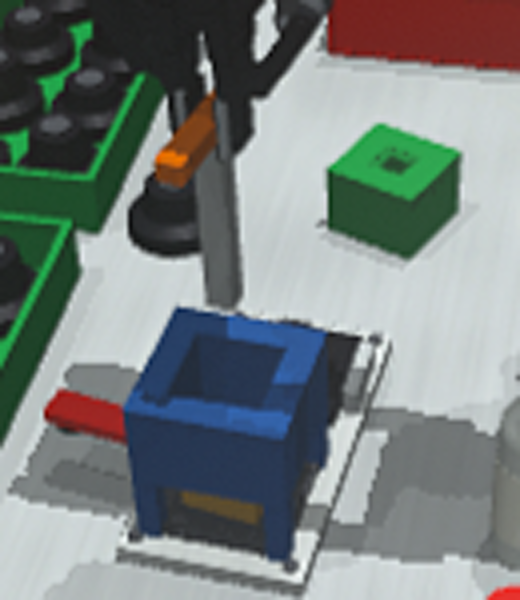

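View pics/a14.png

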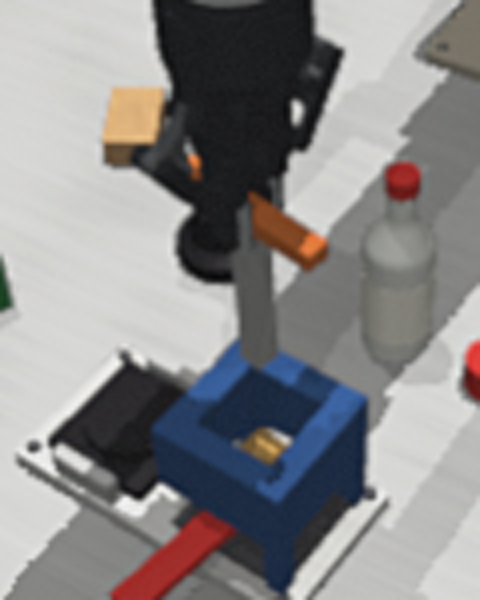

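View pics/w14.png

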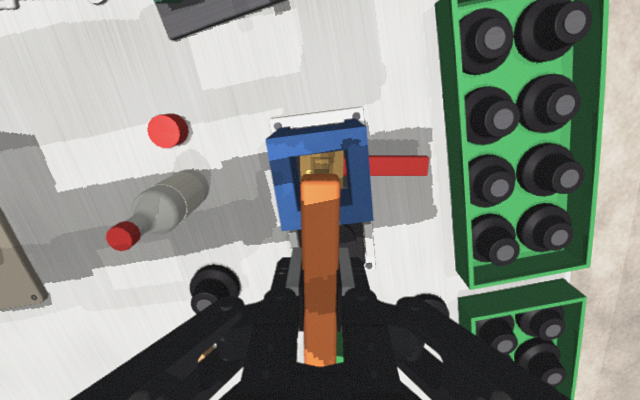

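The key is above the tower and its tip is roughly on the recess. I'll zoom in on the tip and tower top to compare them within the same camera.

```bash
python3 - <<'E'
from meas import *
from scipy.spatial.transform import Rotation as Ro
s=sense();R=Ro.from_euler("xyz",s["tcp_rot"],degrees=True).as_matrix()
tip=s["tool_pos"]-[0,0,101.2];print(tip)
cor=[tip+8*a*R[:,0]*[1,1,0]+8*b*R[:,1]*[1,1,0]+[0,0,c] for c in(0,50) for a,b in((1,1),(1,-1),(-1,-1),(-1,1))]
for n,r,o in(("scene",(275,185,335,265),(290,175)),("side",(258,160,318,235),(270,140))):
    d=snapshot(n);print(n,((proj(d,cor)-o+.5)*9).round(0).tolist())
    crop(d,o,50,50,9,n+"15.png")
    H,S,V=hsv(d);m=box(d,r)&(abs(H-110)<15)&(S>90)
    t,_=cv2.threshold(V[m].astype(np.uint8).reshape(-1,1),0,255,cv2.THRESH_OTSU);rects(d,m&(V>t),122,n)
E
```

```text
[596.08037026  29.33763356 175.75034173]
scene [[126.0, 243.0], [168.0, 208.0], [124.0, 177.0], [82.0, 212.0], [118.0, 115.0], [162.0, 79.0], [116.0, 48.0], [71.0, 83.0]]
scene outer 122 [601.9  69.8] [20.9 94.1] 87.44
side [[102.0, 238.0], [160.0, 253.0], [186.0, 215.0], [129.0, 200.0], [88.0, 78.0], [149.0, 93.0], [176.0, 55.0], [116.0, 41.0]]
side outer 122 [600.6  65.7] [23.2 96.4] 86.48
```

View pics/scene15.png

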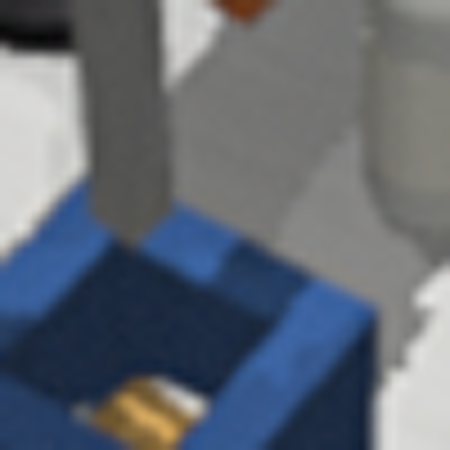

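View pics/side15.png

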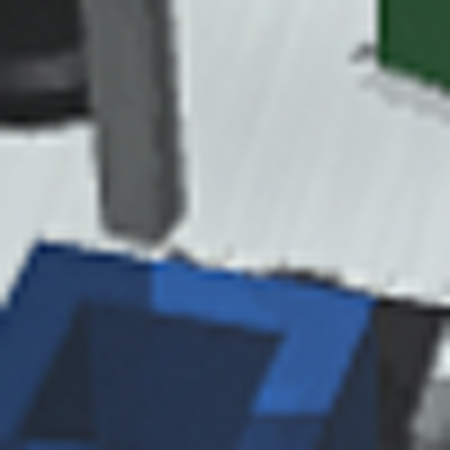

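```bash
python3 - <<'E'
from meas import *
a=snapshot("scene");b=snapshot("side")
for n,d,o,ob,pr in(("scene",a,(290,175),[(130,247),(92,213),(170,212)],[(126,243),(82,212),(168,208)]),("side",b,(270,140),[(155,247),(103,232),(185,212)],[(160,253),(102,238),(186,215)])):
    f=lambda p:onz(d,np.array(p)/9+o-.5,175.8).mean(0)
    print(n,(f(ob)-f(pr)).round(2))
# joint: key tip 3D from bottom corner
E
```

```text
scene [0.17 1.74 0.  ]
side [ 0.85 -1.83  0.  ]
```

Both cameras agree within about 2 mm: axis ≈ (597, 29.7). Nudging +1 mm and descending into the recess.

```bash
python3 -m creep '{"translation":[[0,1,20],[0,0,30],[0,0,30],[0,0,15],[0,0,8],[0,0,0],[0,0,0]],"rotation":[[0,0,0],[0,0,0],[0,0,0],[0,0,0],[0,0,0],[0,0,0],[0,0,0]],"claw":[8,8,8,8,8,8,8]}'
python3 -m creep '{"translation":[[0,0,3],[0,0,3],[0,0,3],[0,0,3],[0,0,0],[0,0,0]],"rotation":[[0,0,0],[0,0,0],[0,0,0],[0,0,0],[0,0,0],[0,0,0]],"claw":[8,8,8,8,8,8]}'
```

```text
time: 22.9
tool_pos: [598.0, 29.7, 176.1]
tcp_rot: [-180.0, -0.1, 78.5]
ft_force: [0.2, -0.2, -2.3]
finger_gap: 14.0
time: 23.5
tool_pos: [596.9, 29.7, 162.3]
tcp_rot: [-179.8, -0.1, 78.5]
ft_force: [0.2, 0.6, -4.4]
finger_gap: 14.1
```

```bash
python3 -m creep '{"translation":[[0,0,2],[0,0,2],[0,0,2],[0,0,2],[0,0,0],[0,0,0]],"rotation":[[0,0,0],[0,0,0],[0,0,0],[0,0,0],[0,0,0],[0,0,0]],"claw":[8,8,8,8,8,8]}'
python3 -m creep '{"translation":[[0,0,2],[0,0,2],[0,0,2],[0,0,0],[0,0,0]],"rotation":[[0,0,0],[0,0,0],[0,0,0],[0,0,0],[0,0,0]],"claw":[8,8,8,8,8]}'
```

```text
time: 24.1
tool_pos: [596.9, 29.7, 154.3]
tcp_rot: [-179.8, -0.1, 78.5]
ft_force: [0.0, -0.3, -3.6]
finger_gap: 14.3
time: 24.6
tool_pos: [596.9, 29.7, 148.3]
tcp_rot: [-179.8, -0.1, 78.5]
ft_force: [1.1, -0.1, -3.7]
finger_gap: 14.1
```

The tip is 15 mm into the socket with no contact force. Going on.

```bash
python3 -m creep '{"translation":[[0,0,3],[0,0,3],[0,0,3],[0,0,3],[0,0,0],[0,0,0]],"rotation":[[0,0,0],[0,0,0],[0,0,0],[0,0,0],[0,0,0],[0,0,0]],"claw":[8,8,8,8,8,8]}'
python3 -m creep '{"translation":[[0,0,2],[0,0,2],[0,0,0],[0,0,0]],"rotation":[[0,0,0],[0,0,0],[0,0,0],[0,0,0]],"claw":[8,8,8,8]}'
```

```text
time: 25.2
tool_pos: [596.8, 29.7, 136.3]
tcp_rot: [-179.8, -0.1, 78.5]
ft_force: [-0.1, -0.1, -3.7]
finger_gap: 14.1
time: 25.6
tool_pos: [596.9, 29.7, 132.3]
tcp_rot: [-179.8, -0.1, 78.5]
ft_force: [0.7, 0.4, -3.1]
finger_gap: 14.5
```

```bash
python3 -m creep '{"translation":[[0,0,1.5],[0,0,1.5],[0,0,0],[0,0,0]],"rotation":[[0,0,0],[0,0,0],[0,0,0],[0,0,0]],"claw":[8,8,8,8]}'
python3 -m creep '{"translation":[[0,0,1],[0,0,0],[0,0,0]],"rotation":[[0,0,0],[0,0,0],[0,0,0]],"claw":[8,8,8]}'
```

```text
time: 26.0
tool_pos: [596.9, 29.8, 129.4]
tcp_rot: [-179.8, -0.1, 78.5]
ft_force: [0.2, 0.3, -4.6]
finger_gap: 14.1
time: 26.3
tool_pos: [597.4, 29.8, 129.2]
tcp_rot: [-179.9, -0.1, 78.5]
ft_force: [-0.0, -1.2, 0.9]
finger_gap: 14.0
```

Floor contact came exactly at the expected height (129.2). One check picture, then the turn.

```bash
python3 -m creep '{"translation":[[0,0,0.3],[0,0,0],[0,0,0]],"rotation":[[0,0,0],[0,0,0],[0,0,0]],"claw":[8,8,8]}'
python3 - <<'E'
from h import *
d=snapshot("side");crop(d,(230,90),130,150,4,"s16.png")
E
```

```text
time: 26.6
tool_pos: [597.6, 29.7, 129.1]
tcp_rot: [-179.9, -0.1, 78.5]
ft_force: [-1.4, -1.3, 5.2]
finger_gap: 14.3
```

View pics/s16.png

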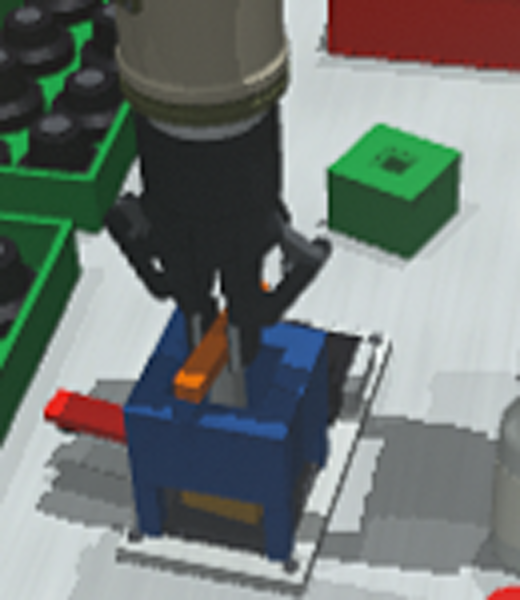

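The key is home, with the bar low over the tower and the red bar still open. Turning clockwise.

```bash
python3 -m creep '{"translation":[[0,0,0],[0,0,0],[0,0,0],[0,0,0],[0,0,0],[0,0,0]],"rotation":[[0,0,0.07],[0,0,0.1],[0,0,0.1],[0,0,0.1],[0,0,0],[0,0,0]],"claw":[8,8,8,8,8,8]}'
python3 -c "
import sys;sys.path.insert(0,'.')
from bench import *
s=sense();print(s['wrist_torque'])"
```

```text
time: 27.25
tool_pos: [597.2, 29.3, 129.1]
tcp_rot: [-179.9, 0.0, 57.3]
ft_force: [-3.0, -0.8, 6.9]
finger_gap: 13.9
[-0.47814493  0.70312238  0.00394431]
```

```bash
python3 -m creep '{"translation":[[0,0,0],[0,0,0],[0,0,0],[0,0,0],[0,0,0],[0,0,0],[0,0,0],[0,0,0],[0,0,0],[0,0,0]],"rotation":[[0,0,0.11],[0,0,0.12],[0,0,0.12],[0,0,0.12],[0,0,0.12],[0,0,0.12],[0,0,0.12],[0,0,0.1],[0,0,0],[0,0,0]],"claw":[8,8,8,8,8,8,8,8,8,8]}'
python3 - <<'E'
from h import *
print(sense()['wrist_torque'],sense()['joint_pos'].round(1))
for n in("side","scene"):
    d=snapshot(n);crop(d,(230,90) if n=="side" else (230,130),130,150,4,n+"17.png")
E
```

```text
time: 28.25
tool_pos: [596.9, 29.6, 129.1]
tcp_rot: [-179.9, 0.1, 4.0]
ft_force: [-3.8, -0.4, 8.5]
finger_gap: 14.1
[-0.14840613  1.00274852  0.04310612] [-2.1 11.2 92.   0.1 76.9 83.8]
```

View pics/scene17.png

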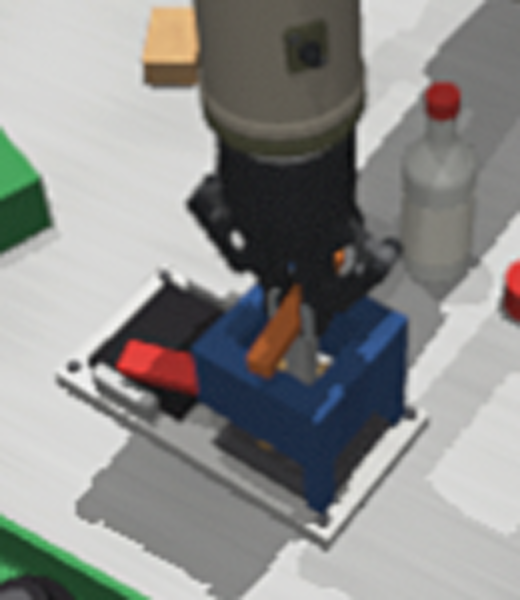

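The red bar is swinging over the casting. Continuing towards the stop.

```bash
python3 -m creep '{"translation":[[0,0,0],[0,0,0],[0,0,0],[0,0,0],[0,0,0]],"rotation":[[0,0,0.08],[0,0,0.08],[0,0,0.06],[0,0,0],[0,0,0]],"claw":[8,8,8,8,8]}'
python3 - <<'E'
from h import *
print(sense()['wrist_torque'],sense()['joint_efforts'].round(2))
E
python3 -m creep '{"translation":[[0,0,0],[0,0,0],[0,0,0],[0,0,0],[0,0,0]],"rotation":[[0,0,0.04],[0,0,0.04],[0,0,0],[0,0,0],[0,0,0]],"claw":[8,8,8,8,8]}'
python3 - <<'E'
from h import *
print(sense()['wrist_torque'],sense()['joint_efforts'].round(2))
for n in("side","scene"):
    d=snapshot(n);crop(d,(230,90) if n=="side" else (230,130),130,150,4,n+"18.png")
E
```

```text
time: 28.85
tool_pos: [596.9, 29.7, 129.1]
tcp_rot: [-179.9, 0.2, -8.5]
ft_force: [-5.4, -0.2, 8.7]
finger_gap: 13.7
[-0.08230285  1.05281736  0.11496227] [-5.000e-02 -5.414e+01 -4.630e+01  2.600e-01 -1.990e+00  2.200e-01]
time: 29.35
tool_pos: [596.8, 29.7, 129.1]
tcp_rot: [-180.0, 0.2, -13.1]
ft_force: [-4.1, -0.5, 7.7]
finger_gap: 14.7
[-0.10232043  1.11476351  0.17911726] [ -0.21 -54.11 -46.32   0.21  -2.04   0.18]
```

View pics/scene18.png

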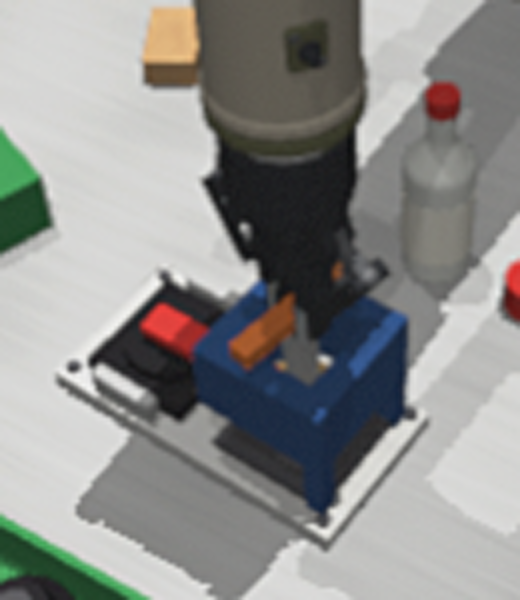

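View pics/side18.png

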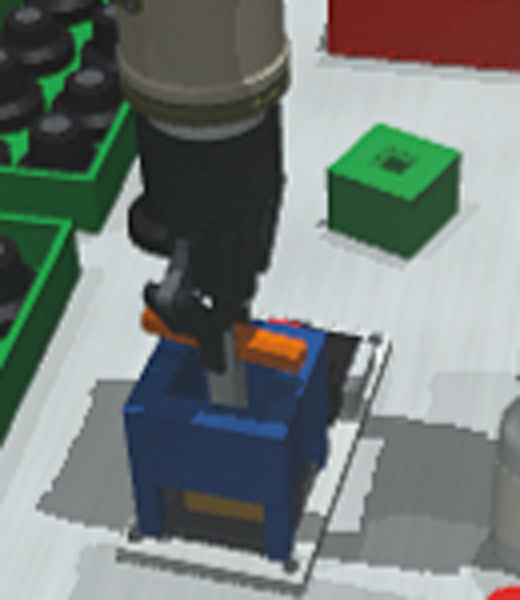

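```bash
for i in 1; do python3 -m creep '{"translation":[[0,0,0],[0,0,0],[0,0,0],[0,0,0]],"rotation":[[0,0,0.04],[0,0,0],[0,0,0],[0,0,0]],"claw":[8,8,8,8]}'; done
python3 - <<'E'
from h import *
print(sense()['wrist_torque'],sense()['joint_efforts'].round(2))
E
python3 -m creep '{"translation":[[0,0,0],[0,0,0],[0,0,0],[0,0,0]],"rotation":[[0,0,0.04],[0,0,0],[0,0,0],[0,0,0]],"claw":[8,8,8,8]}'
python3 - <<'E'
from h import *
print(sense()['wrist_torque'],sense()['joint_efforts'].round(2))
E
```

```text
time: 29.85
tool_pos: [596.8, 29.8, 129.1]
tcp_rot: [-180.0, 0.2, -15.4]
ft_force: [-4.5, 0.2, 8.2]
finger_gap: 14.5
[-0.045586    1.10268716  0.29339182] [ -0.44 -54.1  -46.33   0.21  -2.06   0.33]
time: 30.25
tool_pos: [596.8, 29.8, 129.1]
tcp_rot: [-180.0, 0.2, -17.6]
ft_force: [-5.5, 0.4, 8.9]
finger_gap: 14.1
[-0.03217328  1.13584073  0.88407054] [ -1.03 -54.1  -46.33   0.33  -2.06   0.89]
```

Torque jumped from 0.29 to 0.88 N m, so it is against the stop. A last nudge, then unload, release and rise.

```bash
python3 -m creep '{"translation":[[0,0,0],[0,0,0],[0,0,0]],"rotation":[[0,0,0.02],[0,0,0],[0,0,0]],"claw":[8,8,8]}'
python3 - <<'E'
from h import *
print(sense()['wrist_torque'])
E
python3 -m creep '{"translation":[[0,0,0],[0,0,0],[0,0,0],[0,0,0],[0,0,0],[0,0,0],[0,0,0]],"rotation":[[0,0,-0.03],[0,0,0],[0,0,0],[0,0,0],[0,0,0],[0,0,0],[0,0,0]],"claw":[8,8,20,30,40,45,45]}'
python3 -m creep '{"translation":[[0,0,-3],[0,0,-10],[0,0,-20],[0,0,-30],[0,0,-40],[0,0,-30],[0,0,0],[0,0,0]],"rotation":[[0,0,0],[0,0,0],[0,0,0],[0,0,0],[0,0,0],[0,0,0],[0,0,0],[0,0,0]],"claw":[45,45,45,45,45,45,45,45]}'
python3 - <<'E'
from meas import *
s=sense();print(s["tool_pos"])
for n in("side","scene"):
    d=snapshot(n);crop(d,(230,110) if n=="side" else (230,150),130,130,4.5,n+"19.png")
E
```

```text
time: 30.55
tool_pos: [596.8, 29.9, 129.1]
tcp_rot: [-180.0, 0.2, -18.8]
ft_force: [-6.3, 0.1, 7.7]
finger_gap: 14.2
[-0.05452609  1.11521598  1.15848832]
time: 31.25
tool_pos: [597.0, 29.7, 128.0]
tcp_rot: [-180.0, 0.2, -17.1]
ft_force: [0.5, 0.6, 0.3]
finger_gap: 44.7
time: 32.05
tool_pos: [598.0, 29.5, 263.0]
tcp_rot: [-179.9, -0.0, -17.1]
ft_force: [0.1, 0.1, -0.1]
finger_gap: 45.3
[597.97968176  29.52530747 263.00400752]
```

View pics/scene19.png

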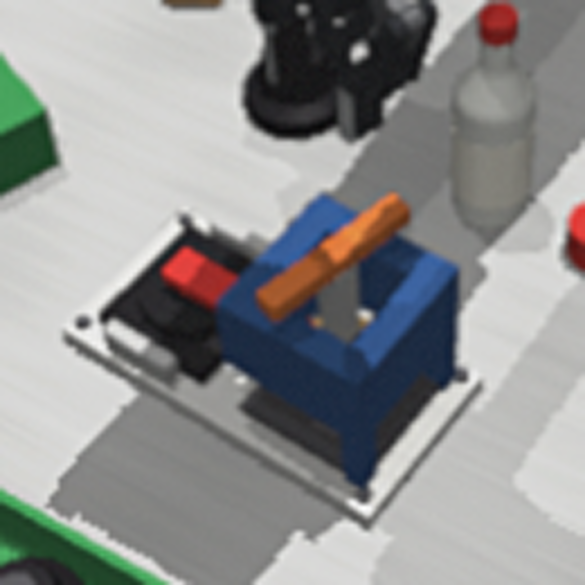

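View pics/side19.png

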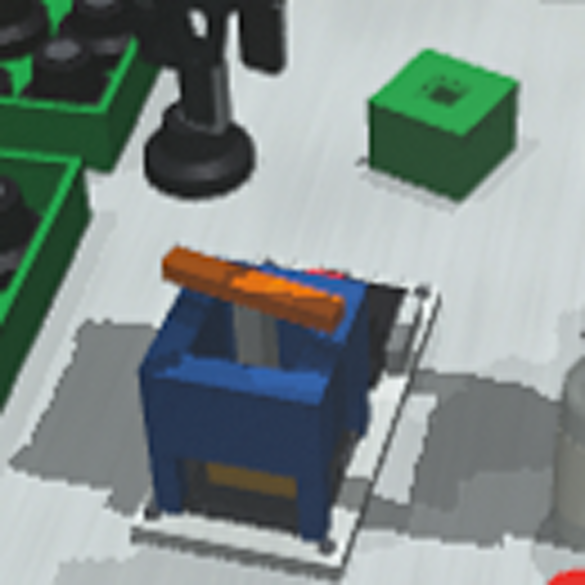

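The key stands alone in the socket and the red bar lies over the casting. I'll back off for a wrist view and measure the angles.

```bash
python3 -m creep '{"translation":[[-30,0,-10],[-40,0,-10],[-25,0,0],[0,0,0],[0,0,0]],"rotation":[[0,0,0],[0,0,0],[0,0,0],[0,0,0],[0,0,0]],"claw":[45,45,45,45,45]}'
python3 - <<'E'
from meas import *
d=snapshot("wrist");cv2.imwrite("pics/w20.png",d["frame"][:,:,::-1]);H,S,V=hsv(d)
rects(d,(H>5)&(H<20)&(S>130)&box(d,(220,20,420,220)),154,"bar")
for n,r in(("wrist",(300,20,560,240)),("scene",(262,195,290,230))):
    e=snapshot(n);H,S,V=hsv(e);rects(e,box(e,r)&((H<4)|(H>174))&(S>140),55,n+" red")
E
```

```text
time: 32.65
tool_pos: [506.0, 57.6, 280.4]
tcp_rot: [-180.0, 0.2, -17.1]
ft_force: [0.2, -0.6, 0.3]
finger_gap: 44.7
bar outer 154 [592.9  29.7] [36.5 90.6] 87.08
bar hole 154 [583.3  19.7] [3.5 5.1] 8.54
bar hole 154 [586.3  21.6] [4.  3.3] 29.66
bar hole 154 [603.3  38.4] [2.7 5.7] 7.9
bar hole 154 [608.2  35.3] [1.6 4.5] 72.22
bar hole 154 [607.   16.6] [3.3 3.2] 30.25
wrist red outer 55 [588.8 -63.8] [68.3 24.6] 85.65
scene red outer 55 [592.9 -75.1] [41.6 30.7] 88.78
```

View pics/w20.png

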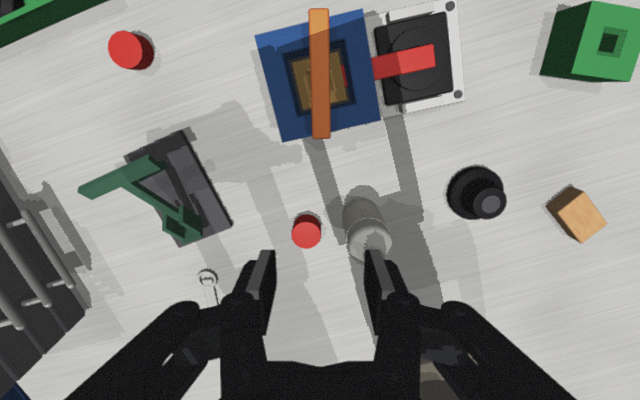

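The red bar is at -94.4° against the tower's -4.5 to -5°, so the clamp is about 1.57 rad. Final check of the bar's centre and length (height), then handing in.

```bash
python3 - <<'E'
from meas import *
d=snapshot("wrist")
P=onz(d,[(309.5,9.5),(328.5,9.5),(330,137.5),(312.5,137.5)],154);print(P.mean(0).round(1),np.linalg.norm(P[0]-P[3]).round(1),np.linalg.norm(P[1]-P[2]).round(1))
print(sense()["ft_force"],sense()["time"])
hand_in()
E
```

```text
[596.8  28.5 154. ] 97.2 97.2
[ 0.19507052 -0.06445363  0.09416607] 32.85
the job is handed in; nothing more can be done
```

I locked the casting and handed the job in at about 33 s; `hand_in()` gives no verdict, so success rests on the checks below. I took the key from the rest by its shank and stood it in the green block. I then re-gripped the cross-bar from straight above, pushed the key home in the socket, turned it clockwise to the stop and let go.

**Key home:** The tip touched the socket floor at the expected height (TCP at 129 mm), with no side force on the way in. This was before the turn, with the clamp still open.

**Clamp at its stop:** The wrist torque rose from 0.29 to 1.16 N m at the end of the turn. The wrist camera put the red bar at -94.4° against about -4.5° for the tower, which is roughly 1.57 rad.

**Key left standing:** The cross-bar's centre measured (596.8, 28.5) mm, 1–2 mm from the estimated socket axis. The bar measured 97 mm for a true 100 mm, so its height agrees only roughly.

**Robot clear and bench:** Tool forces were near zero after release, and the bystanders looked unmoved in the pictures, though I did not measure them.

**What disagreed:**
- The cameras differed by 2–5 mm on the tower and the stand, and by up to about 8 mm on the bar in the stand. I corrected this by comparing tip and target within the same camera.
- The clamp started about 7° past open.
- The automatic outline of the bar in the last picture picked up some of the brass. I used hand-read corners instead.

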